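# Swap the bar in the stamping jig with tongs

## Robot

A 7-joint arm with a two-finger parallel gripper is mounted at the origin on the work surface. World frame = base frame: x ahead of the robot, y to its left, z up, the work surface at z = 0. Lengths are in m, angles in rad, forces in N, time in s.
With the tool pointing down it reaches from about 0.425 to 0.875 m from the base axis. Payload 8.4 kg.
Tool frame: the origin (TCP) lies at the centre of the arm's flange, where the gripper is bolted on; the fingertips stand 173 mm ahead of it and the grasp point (between the pads) lies 155 mm ahead of it; z points along the fingers, x is the direction in which the jaws open and shut, and the axes are right-handed (so a half turn about z gives the same grasp; the last joint's range is limited). The gripper opens to 85 mm and grips with 20 to 120 N. Pads are 22 mm wide; open, the fingers measure 114 mm over their backs; the gripper's body (76 mm by 85 mm) begins 54 mm behind the grasp point. The pads swing forward as they close: fully open they stand 13 mm farther back than shut.
Start: joints at [-1.229, 0.333, 0.04, 1.465, -0.013, 1.343, -0.059], TCP at [0.277, 0.588, 0.405] pointing down, gripper open.
Joint ranges: [-2.58, 2.58], [-0.38, 2.09], [-1.3, 1.39], [0.25, 2.4], [-1.5, 4.64], [0.08, 2.09], [-2.65, 2.65]. Speed limits (rad/s): [2.22, 2.22, 2.79, 2.79, 3.14, 3.14, 3.14].

## Interface

Orientations are given as a unit quaternion [w, x, y, z].
In Python, from cell import r, read_camera gives the robot as it stands.
- The arm moves only by the tool servo_tool, never from a script. Its arguments are lists of equal length, an entry for each row: "hand": the opening in per cent of the stroke, from 0 (shut) to 100 (fully open); "travel": the shift along the tool's x, y, z in m, a list of three; "rotation": the turn, a rotation vector about the tool's x, y, z in rad, a list of three. In form: {"hand": [hand, ...], "travel": [[tx, ty, tz], ...], "rotation": [[rx, ry, rz], ...]}. A call has 1 to 5 rows; each row is the pose to reach, as a shift and turn from the pose commanded when the call began, along the tool's axes at that moment; what a row does not reach only later rows make up. A row lasts 1/8 s, in which the tool goes at most 62.5 mm and 10.7 degrees, less where a joint would pass 70% of its speed; a pose out of reach is approached as far as the arm can. A call with a gripper value outside its range is refused whole. The fingers move at their own pace and stop on an object; "newtons" is the grip in N (left out, the last holds). Time passes only in rows, so rows that repeat a pose let the fingers close. It gives the time, the measured TCP pose, the force and the opening at its end, in the units of the state.
- r.read_state(): the state, without advancing time (a new reading comes with each control period).
- read_camera(name): name is "scene" or "side" or "wrist"; returns a dict with "image" (480x640x3 uint8, red, green, blue), "K" (3x3 intrinsics, pixels), "R" (3x3) and "t" (3): a world point X has camera coordinates R X + t. Camera axes: x right, y down, z forward; pixel columns grow to the right and rows downward; lengths in m; the calibration is good to about 2 mm. The wrist camera is an equidistant fisheye: a pixel r from the principal point sees the ray r / f radians off the axis. A picture is of the moment at which its call begins. There is no depth.
- r.hand_in(): hands the job in, once; it reports no verdict.
The state is a dict: "time_s": time; "joint_positions": joint angles; "dq": joint speeds; "joint_torque": joint torques, N m; "tool_pos": TCP position; "eef_rot": TCP orientation; "contact_force": force on the tool from outside, world axes, zero at the start; "moment": the same for the moment, N m; "opening": finger opening in m.
Only numpy, scipy, OpenCV 4.12 (cv2) and the standard library are available. Lean on these libraries where they do the work, as an engineer would, in place of code of your own. Each camera call takes 0.05 s, during which the arm holds its last target. There are 200 camera calls.

## Task

Using the red-gripped tongs from the wooden stand, take the stamped copper bar out of the blue slide-jaw jig and lay it flat on top of the dark steel bench block, and in its place lay the silver bar from the wooden tray in the jig and push the brass jaw home, so that the bar is clamped lengthways, square between the two jaws. Touch the bars and the jaw only with the tongs, never with the gripper, and set the bars down gently rather than dropping them. Finish with the tongs standing back in their stand, and leave the brass bar, the punch rack, the ring mandrel and the hammer where they are.

Things in the scene. Friction and masses are not known exactly. Their poses are not given: they have to be found in the camera images.
- tongs: Spring tongs 118 mm long, 51 g, standing tips down in the stand. Origin midway between the tip ends; z points up to the bow (hinges at z 112, bow top at z 118 mm, 20 mm wide). Arms at +y and -y close along y. Red grip plates, 20 mm wide in x, z 62 to 94 mm. Tips 8 mm wide in x, 3 mm thick in y, flat inner faces 20 mm high; above, the arms splay steadily outward to the plates.
- tong_l (a joint): Closing angle of the +y arm (the other mirrors it), rad: 0 = at rest, tips 28 mm apart inside; 0.08 = tips 10 mm apart and parallel; 0.118 = tips nearly touching (end stop).
- tongs_grip (a point): Point midway between the red grip plates, 78 mm above the tip ends: hold here, squeezing along y. Width over the plates: 35 mm at rest, 30 mm with tips 10 mm apart, 27 mm shut (1 mm of squeeze closes the tips 3.3 mm). The spring pushes each plate outward with 6 N at rest, 11 N at 10 mm tip gap, and reopens the tips when the fingers open.
- stand: Fixed dark wooden tong stand, 46 mm high, 34 x 70 mm (foot 44 mm in x), origin at the centre of its underside. Open-topped slot through its middle: 14 mm in x, 39 mm in y, its floor 6 mm above the bench. The tongs stand in it with their y along the stand's y.
- stand_mouth (a point): Centre of the slot's mouth at the stand's top, 46 mm above the bench.
- jig: Fixed blue slide-jaw jig. Origin on the bench under the clamped bar's centre. Base plate 130 x 50 mm (x -85 to +45 mm), top 8 mm above the bench. Dark fixed jaw: inner face at x = +12 mm, 22 mm deep, 24 mm wide, top 26 mm above the bench. No walls at the y sides. The copper bar starts loose between the jaws, its x nearly along the jig's x.
- jaw (a joint): Brass sliding jaw, 14 mm thick in x, 24 mm wide, top 26 mm above the bench. Value in m: 0 = open, inner face at jig x = -32 mm (44 mm between jaws); grows as it slides along jig +x to the fixed jaw; range 0 to 0.024. It reads 0.020 when clamped on a 24 mm bar. Slides with about 1.2 N of friction and stays where it is left.
- jaw_back (a point): Centre of the moving jaw's rear face (the face away from the fixed jaw), 17 mm above the bench; push here along the jig's +x.
- block: Fixed dark square steel bench block, 64 x 64 x 22 mm high, origin at the centre of its underside (on a thin flat rubber mat).
- tray: Fixed light wooden tray, 130 x 68 x 22 mm high, walls and floor 5 mm, one divider across the middle making two compartments side by side in x, each 57 x 58 mm inside, centres at x = -31 and +31 mm. Origin at the centre of its underside. One holds the silver bar, the other the brass bar.
- copper_bar: Copper-coloured bar, 24 mm long (its x axis), 10 mm wide (y), 12 mm high (z), about 33 g; origin at the centre of its underside. Starts in the jig.
- silver_bar: Bright silver bar, 24 mm long (its x axis), 10 mm wide (y), 12 mm high (z), about 33 g; origin at the centre of its underside. Starts in one compartment of the tray, at any yaw.
- brass_bar: Brass-coloured bar, 24 mm long (its x axis), 10 mm wide (y), 12 mm high (z), about 33 g; origin at the centre of its underside. In the other compartment; leave it.
- punch_rack: Bystander: blue block with eight steel punches, 36 x 60 x 54 mm high, origin at the centre of its underside, beyond the work.
- mandrel: Bystander: upright steel ring mandrel, tapering, 40 mm across its foot and 14 mm at the top, 95 mm high, origin at the centre of its underside, in the middle of the work.
- hammer: Bystander: hammer 200 mm long, lying on the bench beyond the work.
There are look-alikes about, which are no part of the job. What is shaped like the stand but turquoise is not meant. Leave any green look-alike of the tongs alone.

How it is judged:
By the outcome, as a careful person would: the job done as asked, in the order asked, and still so for the second after the job is handed in, with the robot touching nothing.
It also fails if it takes over 72 s, if anything falls off the work surface, if the arm or the gripper's body presses on something with over 40 N, if the wrist force passes 120 N, or if a joint passes its speed limit or range.

## Working session

There is one attempt and no reset: what is moved stays moved. The work goes in short steps, Python scripts to look and compute and a tool call to move; the robot and the scene stay as the last step left them, time stands still between calls to the robot, and variables do not carry over. Pictures are saved under pics/ and viewed, on a budget of 10 in all, crops included, one or two more only if the job needs it, and the job is handed in when it is done.

Besides the shell and the picture viewer there is one more tool, called after "Request:" in YAML: its name, and indented under it one key for each argument. servo_tool: Moves the arm, as the interface text tells. Its arguments: {"type":"object","properties":{"hand":{"type":"array"},"travel":{"type":"array"},"rotation":{"type":"array"},"newtons":{"type":"number"}},"required":["hand","travel","rotation"]}

```bash
ls; mkdir -p pics; python3 - <<'E'
from cell import r, read_camera
import cv2,numpy as np,pickle
s=r.read_state();print(s)
for n in("scene","side","wrist"):
    c=read_camera(n);pickle.dump(c,open(f"pics/{n}0.pkl","wb"));cv2.imwrite(f"pics/{n}0.png",c["image"][:,:,::-1])
    print(n,c["K"].round(1).tolist(),c["R"].round(3).tolist(),c["t"].round(3).tolist())
E
```

```text
pics
{'time_s': 0.0, 'joint_positions': array([-1.22920615,  0.33393753,  0.03987525,  1.4663014 , -0.01337578,
        1.34329439, -0.0584939 ]), 'dq': array([-0.00053352,  0.00168089, -0.00023858,  0.00311697, -0.00028761,
       -0.0012993 , -0.00158786]), 'joint_torque': array([-7.51603347e-04, -6.58557987e+01,  1.36503048e+00, -4.05567491e+01,
        1.67786493e-02,  1.26968091e-02,  1.74388128e-05]), 'tool_pos': array([0.27726251, 0.58770098, 0.40378909]), 'eef_rot': array([ 5.05355856e-04,  8.44588642e-01,  5.35415095e-01, -6.67894829e-04]), 'contact_force': array([-0.26098498,  0.15817447,  0.955247  ]), 'moment': array([-0.01028267, -0.00144619,  0.03796398]), 'opening': 0.0854360419346276}
scene [[498.4, 0.0, 316.5], [0.0, 498.4, 244.8], [0.0, 0.0, 1.0]] [[0.159, 0.987, -0.008], [0.845, -0.14, -0.515], [-0.51, 0.075, -0.857]] [-0.139, -0.456, 1.37]
side [[623.0, 0.0, 319.1], [0.0, 623.0, 234.9], [0.0, 0.0, 1.0]] [[0.983, -0.181, 0.017], [-0.112, -0.678, -0.727], [0.142, 0.713, -0.687]] [-0.576, 0.155, 1.107]
wrist [[371.6, 0.0, 319.9], [0.0, 371.6, 240.8], [0.0, 0.0, 1.0]] [[0.427, 0.904, -0.002], [0.86, -0.405, 0.309], [0.279, -0.133, -0.951]] [-0.65, -0.039, 0.379]
```

View pics/scene0.png

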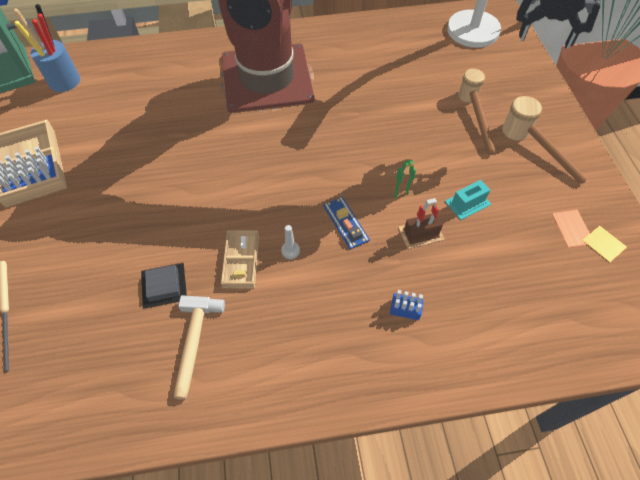

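View pics/side0.png

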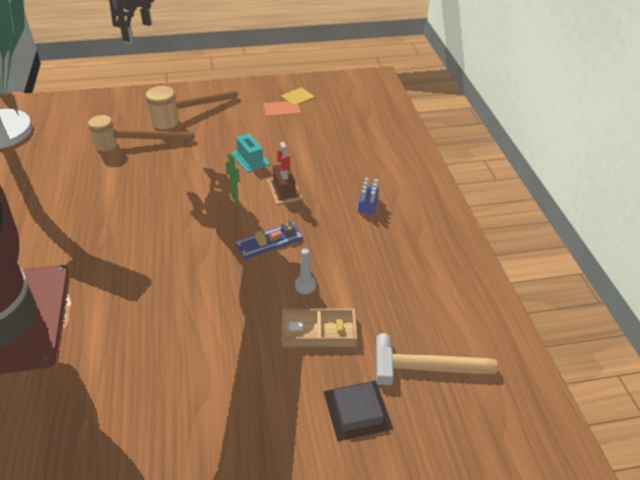

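The scene picture shows the red tongs in the dark stand at about (424,225), a green look-alike at (405,177) and a turquoise stand at (469,198). The jig is at (346,222), and the tray at (240,260) has silver at (243,243) and brass at (240,270). The block is at (163,284). The red and dark-wood ones fit the description. I'll confirm that in a crop and triangulate.

```bash
cat > h.py <<'E'
import numpy as np,cv2,pickle
from scipy.spatial.transform import Rotation as Ro
def ray(c,p):
    p=np.array(p,float);K,R,t=c["K"],np.array(c["R"]),np.array(c["t"])
    if c.get("fish"):
        d=(p-K[:2,2])/K[0,0];a=np.linalg.norm(d);v=np.r_[d/max(a,1e-9)*np.sin(a),np.cos(a)]
    else: v=np.r_[(p-K[:2,2])/K[0,0],1]
    v=R.T@v
    return -R.T@t, v/np.linalg.norm(v)
def plane(c,p,z):
    o,v=ray(c,p);return o+v*(z-o[2])/v[2]
def tri(*cp):
    A=np.zeros((3,3));b=np.zeros(3);L=[ray(c,p) for c,p in cp]
    for o,v in L:
        M=np.eye(3)-np.outer(v,v);A+=M;b+=M@o
    X=np.linalg.solve(A,b);return X,[round(1000*np.linalg.norm((np.eye(3)-np.outer(v,v))@(X-o)),1) for o,v in L]
def proj(c,X):
    v=np.array(c["R"])@np.array(X)+c["t"]
    if c.get("fish"):
        a=np.arctan2(np.hypot(*v[:2]),v[2]);return c["K"][:2,2]+c["K"][0,0]*a*v[:2]/np.hypot(*v[:2])
    return c["K"][:2,2]+c["K"][0,0]*v[:2]/v[2]
def grab(n,tag):
    from cell import read_camera
    c=read_camera(n);c["fish"]=n=="wrist";pickle.dump(c,open(f"pics/{n}{tag}.pkl","wb"));return c
def load(n,tag):
    c=pickle.load(open(f"pics/{n}{tag}.pkl","rb"));c["fish"]=n=="wrist";return c
def blobs(c,f,mn=8):
    hsv=cv2.cvtColor(c["image"],cv2.COLOR_RGB2HSV);m=f(*[hsv[:,:,i].astype(int) for i in range(3)]).astype(np.uint8)
    n,l,s,ce=cv2.connectedComponentsWithStats(m)
    return [(s[i,4],ce[i].round(1).tolist(),s[i,:4].tolist()) for i in range(1,n) if s[i,4]>=mn]
E
python3 - <<'E'
from h import *
a=load("scene",0);b=load("side",0);w=load("wrist",0)
cr=lambda c,x,y,W,H,s:cv2.resize(c["image"][y:y+H,x:x+W],None,fx=s,fy=s,interpolation=cv2.INTER_CUBIC)
A=cr(a,320,150,200,100,4);B=cr(b,220,130,100,125,4)
B2=cr(b,220,130,160,75,5)
im=np.zeros((600,800,3),np.uint8);im[:400]=A;im[400:600,:400]=cr(a,210,220,100,50,4)
im[400:600,400:]=cr(b,270,290,133,67,3)[:200,:400][:, :400] if 0 else cv2.resize(b["image"][130:190,220:340],(400,200))
cv2.imwrite("pics/crop0.png",im[:,:,::-1])
P=lambda n,p,q:print(n,[np.round(x,4).tolist() if not isinstance(x,list) else x for x in tri((a,p),(b,q))])
P("tray",(240,260),(319,328));P("block",(163,282),(358,405));P("mand top",(289,227),(305,251))
P("tongstop",(431,202),(283,145));P("silver",(243,243),(295,327));P("greentop",(407,162),(231,156));P("jig cu",(349,224),(277,236))
for n,c in(("scene",a),("side",b)):
  print(n,"red",[x for x in blobs(c,lambda h,s,v:((h<6)|(h>174))&(s>150)&(v>110)) ])
print(plane(a,(346,222),.008),plane(a,(422,236),0))
E
```

```text
tray [[0.5643, -0.1157, 0.0088], [np.float64(0.0), np.float64(0.0)]]
block [[0.5952, -0.2785, 0.0139], [np.float64(2.0), np.float64(2.0)]]
mand top [[0.5561, -0.0051, 0.0947], [np.float64(2.0), np.float64(2.0)]]
tongstop [[0.5591, 0.2848, 0.1213], [np.float64(0.1), np.float64(0.1)]]
silver [[0.5228, -0.106, 0.0085], [np.float64(0.2), np.float64(0.2)]]
greentop [[0.4489, 0.2638, 0.1206], [np.float64(0.1), np.float64(0.1)]]
jig cu [[0.5195, 0.1282, 0.0146], [np.float64(3.9), np.float64(3.9)]]
scene red [(np.int32(355), [43.8, 33.3], [32, 13, 23, 42]), (np.int32(74), [420.6, 213.2], [417, 205, 8, 16]), (np.int32(48), [434.7, 211.2], [432, 207, 7, 11])]
side red [(np.int32(138), [283.5, 161.2], [278, 150, 12, 20])]
[0.50506194 0.12627851 0.008     ] [5.63978595e-01 2.86506562e-01 1.11022302e-16]
```

View pics/crop0.png

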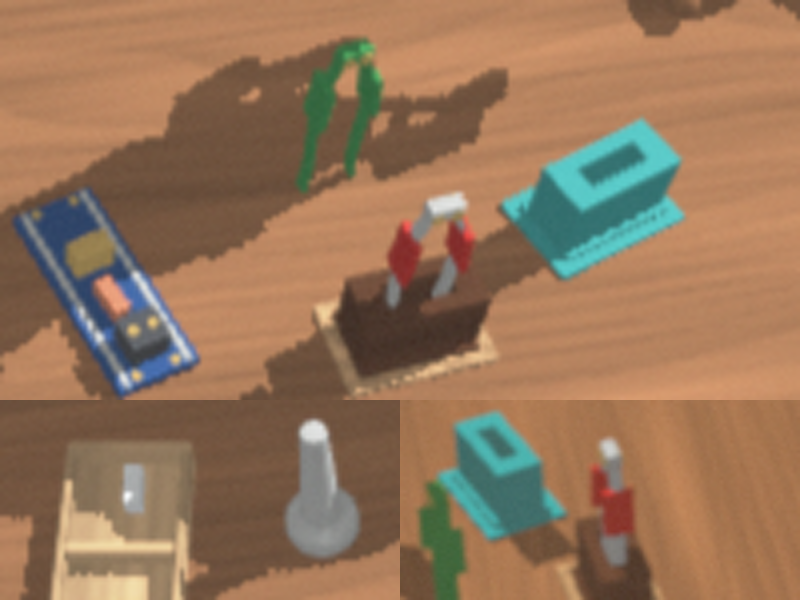

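View pics/wrist0.png

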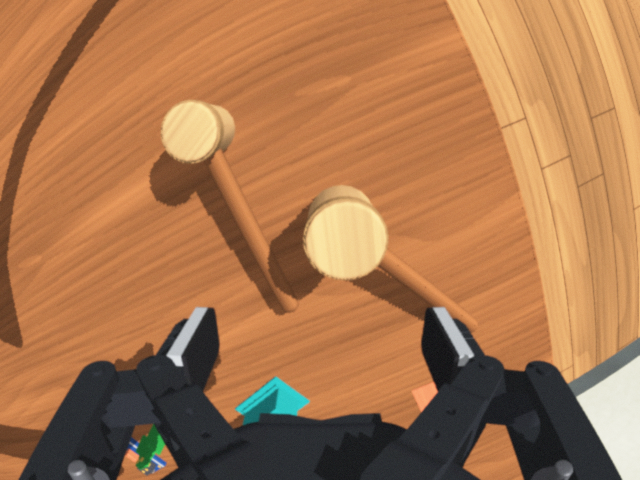

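The crop confirms it: red tongs in the dark wooden stand (crop 420,300), green tongs and turquoise stand apart. The silver bar is in the tray's near compartment, and the dark fixed jaw is at the lower right of the jig. The wrist view only shows mallets and (bottom) turquoise stand. Next come yaws and the camera offset.

```bash
python3 - <<'E'
from h import *
a=load("scene",0);b=load("side",0);w=load("wrist",0)
q=np.array([5.05355856e-04,8.44588642e-01,5.35415095e-01,-6.67894829e-04]);T=Ro.from_quat(q,scalar_first=True).as_matrix();p=np.array([0.27726251,0.58770098,0.40378909])
Rw,tw=np.array(w["R"]),np.array(w["t"]);C=-Rw.T@tw
print("cam in tool",(T.T@(C-p)).round(4),"axis",(T.T@Rw[2]).round(3),"xaxis",(T.T@Rw[0]).round(3));print("tool R\n",T.round(3))
f=lambda x,y:(320+x/4,150+y/4)
def yaw(n,p1,p2,z,s=1):
    A,B=plane(a,f(*p1),z),plane(a,f(*p2),z);d=B-A;print(n,A[:2].round(4),B[:2].round(4),"len",np.hypot(*d[:2]).round(4),"yaw",np.degrees(np.arctan2(d[1],d[0])).round(1))
yaw("stand foot",(355,390),(495,355),.004);yaw("foot near",(315,315),(355,390),.004)
yaw("jigL",(15,220),(122,395),.008);yaw("jigR",(88,190),(198,358),.008);yaw("jigend",(122,395),(198,358),.008)
X,e=tri((a,(427.6,212.2)),(b,(283.5,161.2)));print("red mid",X.round(4),e)
yaw("red",(402.4,252.8),(458.8,244.8),.084)
for n,(u,v) in dict(c1=(141,269),c2=(183,264),c3=(186,299),c4=(146,306)).items():print(n,plane(a,(u,v),.002)[:2].round(4))
E
```

```text
cam in tool [ 0.0012 -0.0796  0.0324] axis [0.    0.309 0.951] xaxis [ 1.  0. -0.]
tool R
 [[ 0.427  0.904 -0.001]
 [ 0.904 -0.427 -0.002]
 [-0.002  0.    -1.   ]]
stand foot [0.5902 0.2489] [0.581  0.3303] len 0.0819 yaw 96.4
foot near [0.5394 0.2393] [0.5902 0.2489] len 0.0517 yaw 10.8
jigL [0.4509 0.0849] [0.5749 0.1228] len 0.1296 yaw 17.0
jigR [0.4369 0.13  ] [0.5586 0.1683] len 0.1276 yaw 17.5
jigend [0.5749 0.1228] [0.5586 0.1683] len 0.0484 yaw 109.7
red mid [0.558  0.2848 0.081 ] [np.float64(1.9), np.float64(1.9)]
red [0.558  0.2702] [0.5579 0.3003] len 0.0302 yaw 90.2
c1 [ 0.5478 -0.3269]
c2 [ 0.5501 -0.238 ]
c3 [ 0.6342 -0.2337]
c4 [ 0.6367 -0.315 ]
```

Request:
servo_tool:
  hand: [100,100,100,100,100]
  travel:
    - [-0.02,0.05,0.003]
    - [-0.04,0.1,0.006]
    - [-0.06,0.15,0.01]
    - [-0.08,0.2,0.013]
    - [-0.1,0.25,0.016]
  rotation:
    - [0,0,-0.1]
    - [0,0,-0.2]
    - [0,0,-0.3]
    - [0,0,-0.4]
    - [0,0,-0.53]

```text
time_s: 0.78
tool_pos: [0.4617, 0.3893, 0.3885]
eef_rot: [-0.0, 0.673, 0.739, -0.0]
contact_force: [0.8, 0.6, 0.5]
opening: 0.0854
```

```bash
cat >> h.py <<'E'
def pose():
    from cell import r
    s=r.read_state();return np.array(s["tool_pos"]),Ro.from_quat(s["eef_rot"],scalar_first=True).as_matrix(),s
def goal(p,th):
    "travel and rotvec from the present pose to TCP p, tool down, tool x at world yaw th (deg)"
    P,T,s=pose();t=np.radians(th);G=np.array([[np.cos(t),np.sin(t),0],[np.sin(t),-np.cos(t),0],[0,0,-1]])
    print("t",round(s["time_s"],2),"at",P.round(4),"yaw",np.degrees(np.arctan2(T[1,0],T[0,0])).round(2),"F",np.round(s["contact_force"],1),"open",round(s["opening"],4))
    print(" -> travel",(T.T@(np.array(p)-P)).round(4),"rot",Ro.from_matrix(T.T@G).as_rotvec().round(4))
E
python3 -c "
from h import *
goal([.558,.285,.38],95)"
```

```text
t 0.78 at [0.4617 0.3893 0.3885] yaw 95.34 F [0.8 0.6 0.5] open 0.0854
 -> travel [-0.1128  0.0862  0.0085] rot [-0.0002  0.0002  0.0059]
```

Request:
servo_tool:
  hand: [100,100,100,100]
  travel:
    - [-0.045,0.035,0.004]
    - [-0.09,0.07,0.008]
    - [-0.113,0.086,0.008]
    - [-0.113,0.086,0.008]
  rotation:
    - [0,0,0]
    - [0,0,0]
    - [0,0,0]
    - [0,0,0]

```text
time_s: 1.27
tool_pos: [0.5581, 0.283, 0.3803]
eef_rot: [0.0, 0.677, 0.736, -0.001]
contact_force: [-0.6, 0.3, -0.1]
opening: 0.0852
```

```bash
python3 - <<'E'
from h import *
w=grab("wrist",1);cv2.imwrite("pics/wrist1.png",w["image"][:,:,::-1]);goal([.558,.285,.38],95)
print(blobs(w,lambda h,s,v:((h<6)|(h>174))&(s>150)&(v>90),40))
E
```

```text
t 1.32 at [0.5569 0.2851 0.3804] yaw 95.0 F [-0.3  0.5  0.1] open 0.0855
 -> travel [-0.0002  0.0011  0.0004] rot [-0.0006  0.0003 -0.0001]
[(np.int32(232), [341.8, 231.6], [336, 214, 11, 39]), (np.int32(230), [300.0, 232.1], [296, 216, 10, 38])]
```

View pics/wrist1.png

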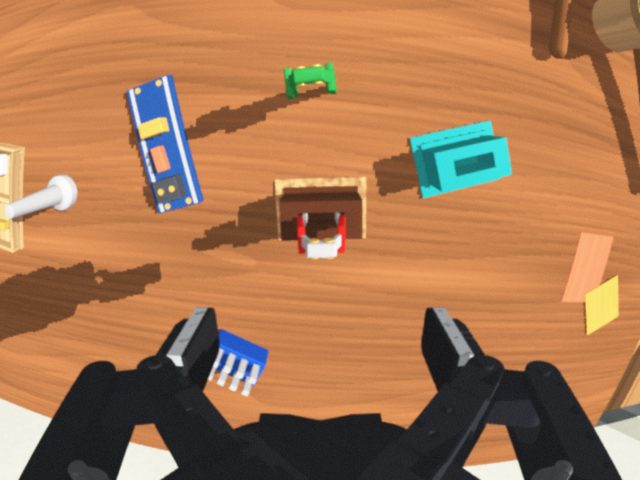

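Wrist view: the red plates are at (300,232) and (342,232), the stand edge is at (275,180)–(367,178), the jig at (165,145), copper at (160,159), green tongs at (310,80), and the turquoise stand at (460,160).

```bash
python3 - <<'E'
from h import *
a=load("scene",0);b=load("side",0);w=load("wrist",1)
m=(320.9,231.9)
for L in ([(w,m),(a,(427.6,212.2))],[(w,m),(a,(427.6,212.2)),(b,(283.5,161.2))]):
  X,e=tri(*L);print("redmid",X.round(4),e)
def yaw(n,p1,p2,z):
    A,B=plane(w,p1,z),plane(w,p2,z);d=B-A;print(n,A[:2].round(4),B[:2].round(4),"mid",((A+B)/2)[:2].round(4),"len",np.hypot(*d[:2]).round(4),"yaw",np.degrees(np.arctan2(d[1],d[0])).round(1))
yaw("reds",(300,232.1),(341.8,231.6),.084);yaw("foot",(275,180),(367,178),.004)
yaw("bow",(306,248),(339,248),.124)
hsv=cv2.cvtColor(w["image"],cv2.COLOR_RGB2HSV);h,s,v=[hsv[:,:,i].astype(int) for i in range(3)]
# stand top dark wood
sub=(slice(170,270),slice(260,380))
mk=((v<100)&(s>60)&(h<20)).astype(np.uint8);k=np.zeros_like(mk);k[sub]=mk[sub]
ys,xs=np.nonzero(k);print("dark",xs.min(),xs.max(),ys.min(),ys.max())
# jig
k=((h>100)&(h<130)&(s>120)&(v>60)).astype(np.uint8);k[:, :110]=0;k[230:]=0;k[:,220:]=0
k=cv2.morphologyEx(k,cv2.MORPH_CLOSE,np.ones((15,15)))
c=max(cv2.findContours(k,0,2)[0],key=cv2.contourArea);H=cv2.convexHull(c)
P=np.array([plane(w,q[0],.008)[:2] for q in H]);r=cv2.minAreaRect((P*1000).astype(np.float32));print("jig rect",r)
k=((h<12)&(s>80)&(v>150)).astype(np.uint8);
print("cop",[x for x in blobs(w,lambda h,s,v:(h<10)&(s>100)&(v>190),20) if 130<x[1][0]<190 and 130<x[1][1]<190])
print("yel",[x for x in blobs(w,lambda h,s,v:(h>18)&(h<32)&(s>130)&(v>120),20) if 110<x[1][0]<190 and 100<x[1][1]<210])
for z in(.02,.026):print(plane(w,(160,159),z).round(4))
E
```

```text
redmid [0.5578 0.2849 0.0839] [np.float64(0.3), np.float64(0.3)]
redmid [0.5582 0.2846 0.0813] [np.float64(0.3), np.float64(2.0), np.float64(1.9)]
reds [0.5591 0.2691] [0.5561 0.3   ] mid [0.5576 0.2845] len 0.031 yaw 95.6
foot [0.5344 0.2396] [0.5252 0.3252] mid [0.5298 0.2824] len 0.0861 yaw 96.1
bow [0.5572 0.2749] [0.5555 0.2959] mid [0.5564 0.2854] len 0.021 yaw 94.9
dark 264 360 192 239
jig rect ((504.8951416015625, 127.57189178466797), (127.62408447265625, 50.77898406982422), 17.237014770507812)
cop []
yel [(np.int32(380), [152.7, 127.9], [139, 119, 29, 19]), (np.int32(25), [171.1, 188.4], [169, 186, 5, 6]), (np.int32(24), [160.2, 191.8], [158, 189, 6, 6])]
[0.5178 0.1303 0.02  ]
[0.5171 0.133  0.026 ]
```

Request:
servo_tool:
  hand: [100,100,100,100,100]
  travel:
    - [0,0.0005,0.035]
    - [0,0.0005,0.07]
    - [0,0.0005,0.11]
    - [0,0.0005,0.135]
    - [0,0.0005,0.141]
  rotation:
    - [0,0,-0.012]
    - [0,0,-0.012]
    - [0,0,-0.012]
    - [0,0,-0.012]
    - [0,0,-0.012]

```text
time_s: 1.95
tool_pos: [0.5554, 0.2872, 0.2379]
eef_rot: [-0.001, 0.67, 0.743, -0.001]
contact_force: [0.8, 0.7, 0.4]
opening: 0.0856
```

Request:
servo_tool:
  hand: [60,42,38,38,38]
  travel:
    - [0,0,0]
    - [0,0,0]
    - [0,0,0]
    - [0,0,0]
    - [0,0,0]
  rotation:
    - [0,0,0]
    - [0,0,0]
    - [0,0,0]
    - [0,0,0]
    - [0,0,0]
  newtons: 60

```text
time_s: 2.58
tool_pos: [0.5572, 0.2859, 0.2403]
eef_rot: [0.0, 0.67, 0.742, 0.0]
contact_force: [-0.6, -1.2, 2.9]
opening: 0.0323
```

```bash
python3 - <<'E'
from h import *
goal([.5577,.285,.239],95.7)
E
```

```text
t 2.58 at [0.5572 0.2859 0.2403] yaw 95.79 F [-0.6 -1.2  2.9] open 0.0323
 -> travel [-0.001   0.0004  0.0013] rot [ 0.0009 -0.0004  0.0016]
```

Request:
servo_tool:
  hand: [38,38,38,38]
  travel:
    - [0,0,-0.02]
    - [0,0,-0.045]
    - [0,0,-0.074]
    - [0,0,-0.074]
  rotation:
    - [0,0,0]
    - [0,0,0]
    - [0,0,0]
    - [0,0,0]

```text
time_s: 3.08
tool_pos: [0.5577, 0.2861, 0.3175]
eef_rot: [0.001, 0.671, 0.742, 0.002]
contact_force: [0.6, -0.4, -0.5]
opening: 0.0323
```

Request:
servo_tool:
  hand: [38,38,38,38,38]
  travel:
    - [-0.04,-0.015,0]
    - [-0.08,-0.03,0]
    - [-0.12,-0.045,0]
    - [-0.151,-0.055,0]
    - [-0.151,-0.055,0]
  rotation:
    - [0,0,-0.05]
    - [0,0,-0.1]
    - [0,0,-0.15]
    - [0,0,-0.2]
    - [0,0,-0.2]

```text
time_s: 3.7
tool_pos: [0.5171, 0.1271, 0.3138]
eef_rot: [0.0, 0.595, 0.804, -0.0]
contact_force: [-1.2, 1.3, -0.5]
opening: 0.0325
```

```bash
python3 - <<'E'
from h import *
w=grab("wrist",2);cv2.imwrite("pics/wrist2.png",w["image"][:,:,::-1]);goal([.518,.130,.3135],107.2)
E
```

```text
t 3.75 at [0.5173 0.1291 0.3138] yaw 107.12 F [ 1.   0.9 -0.2] open 0.0327
 -> travel [0.0007 0.001  0.0003] rot [-0.0002 -0.0002 -0.0014]
```

View pics/wrist2.png

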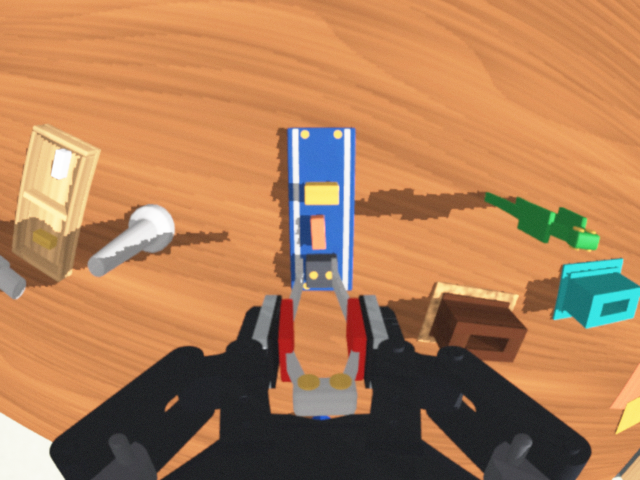

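Wrist view: the tongs hang straight in the gripper with tips about (301,265) and (339,265). Copper bar is at (318,232), brass jaw (321,193), fixed jaw (320,270), and the silver bar (61,164).

```bash
cat >> h.py <<'E'
Rc=np.array([[1,0,0],[0,.951,-.309],[0,.309,.951]]);Cc=np.array([.0012,-.0796,.0324])  # wrist camera in tool
def tipray(c,p,z):
    "tool-frame point at tool depth z"
    d=(np.array(p,float)-c["K"][:2,2])/c["K"][0,0];a=np.linalg.norm(d);v=Rc.T@np.r_[d/a*np.sin(a),np.cos(a)]
    return Cc+v*(z-Cc[2])/v[2]
def rect(c,f,z,box,mn=30):
    "largest mask blob in box, as rotated rect (mm) on the plane z"
    hsv=cv2.cvtColor(c["image"],cv2.COLOR_RGB2HSV);m=f(*[hsv[:,:,i].astype(int) for i in range(3)]).astype(np.uint8)
    x0,x1,y0,y1=box;k=np.zeros_like(m);k[y0:y1,x0:x1]=m[y0:y1,x0:x1]
    q=max(cv2.findContours(k,0,1)[0],key=cv2.contourArea)
    P=np.array([plane(c,p[0],z)[:2] for p in q])*1000
    return cv2.minAreaRect(P.astype(np.float32)),cv2.minAreaRect(q)
E
python3 - <<'E'
from h import *
w=load("wrist",2)
Ax=np.array([np.cos(np.radians(17.2)),np.sin(np.radians(17.2))]);Ay=np.array([-Ax[1],Ax[0]])
hsv=cv2.cvtColor(w["image"],cv2.COLOR_RGB2HSV)
print("hsv cu",hsv[232,318],hsv[225,318],"brass",hsv[193,321],"silver",hsv[164,61],"tip",hsv[275,299],"fixed",hsv[262,310])
cu=lambda h,s,v:(h<14)&(s>110)&(v>140)
g=rect(w,cu,.020,(304,334,208,255));print("copper z20",g)
print("brass jaw z26",rect(w,lambda h,s,v:(h>17)&(h<32)&(s>120)&(v>120),.026,(295,350,170,215)))
print("silver z17",rect(w,lambda h,s,v:(s<40)&(v>150),.017,(40,85,140,190)))
m=lambda h,s,v:(h>100)&(h<130)&(s>110)&(v>60)
hh=[hsv[:,:,i].astype(int) for i in range(3)];k=m(*hh);k[:,:280]=0;k[:,362:]=0;k[296:]=0;k[:115]=0
k=cv2.morphologyEx(k.astype(np.uint8),cv2.MORPH_CLOSE,np.ones((25,25)));q=cv2.convexHull(max(cv2.findContours(k,0,1)[0],key=cv2.contourArea))
P=np.array([plane(w,p[0],.008)[:2] for p in q])*1000;print("jig",cv2.minAreaRect(P.astype(np.float32)),cv2.boundingRect(q))
for p in((299,262),(341,262),(320,262)):print("tip",tipray(w,p,.2335).round(4))
K=w["K"]
def ptool(X):
    v=Rc@(np.array(X)-Cc);a=np.arctan2(np.hypot(*v[:2]),v[2]);return K[:2,2]+K[0,0]*a*v[:2]/np.hypot(*v[:2])
print("expected tip end px",ptool([0,0,.2335]),ptool([0,.004,.2335]))
im=cv2.resize(w["image"][150:330,230:410],None,fx=3.3,fy=3.3,interpolation=cv2.INTER_CUBIC);cv2.imwrite("pics/c2.png",im[:,:,::-1])
E
```

```text
hsv cu [ 13 131 253] [ 13 128 253] brass [ 26 132 252] silver [  0   0 255] tip [  0   0 156] fixed [112  25 110]
copper z20 (((516.7463989257812, 125.86475372314453), (24.532745361328125, 8.813239097595215), 17.188505172729492), ((317.0, 232.0), (32.0, 12.0), 90.0))
brass jaw z26 (((486.702392578125, 119.31576538085938), (14.931703567504883, 21.745859146118164), 17.139175415039062), ((320.5, 192.5), (21.0, 31.0), 90.0))
silver z17 (((522.157470703125, -99.42649841308594), (18.888029098510742, 27.6593017578125), 83.58956909179688), ((61.076927185058594, 163.6154022216797), (16.473756790161133, 30.201885223388672), 11.309932708740234))
jig ((504.55645751953125, 125.21859741210938), (127.30564880371094, 48.89870834350586), 17.21665382385254) (288, 128, 67, 162)
tip [-0.0109 -0.0013  0.2335]
tip [ 0.0135 -0.0013  0.2335]
tip [ 0.0013 -0.0013  0.2335]
expected tip end px [317.80761717 264.14572712] [317.82103439 270.49283535]
```

View pics/c2.png

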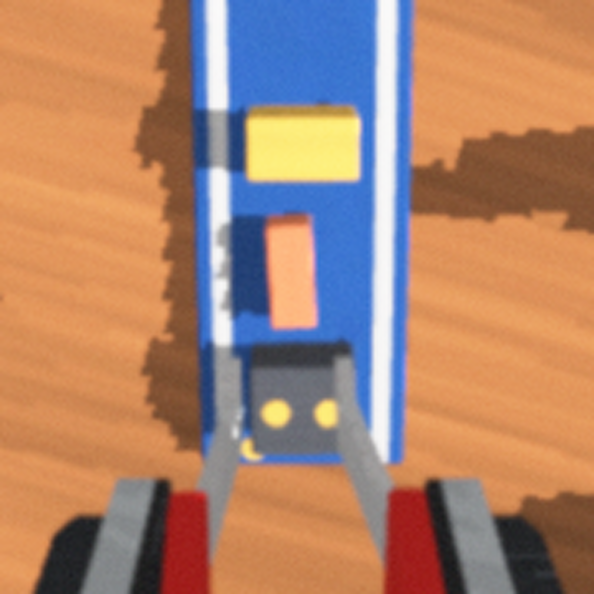

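Request:
servo_tool:
  hand: [39,39,39,39,39]
  travel:
    - [0,0,0.025]
    - [0,0,0.05]
    - [0,0,0.065]
    - [0,0,0.07]
    - [0,0,0.07]
  rotation:
    - [0,0,0]
    - [0,0,0]
    - [0,0,0]
    - [0,0,0]
    - [0,0,0]

```text
time_s: 4.38
tool_pos: [0.5177, 0.1304, 0.2439]
eef_rot: [0.0, 0.593, 0.805, 0.0]
contact_force: [-0.2, 0.1, 0.4]
opening: 0.0333
```

Request:
servo_tool:
  hand: [35,30,25,25,25]
  travel:
    - [0,0,0]
    - [0,0,0]
    - [0,0,0]
    - [0,0,0]
    - [0,0,0]
  rotation:
    - [0,0,0]
    - [0,0,0]
    - [0,0,0]
    - [0,0,0]
    - [0,0,0]
  newtons: 40

```text
time_s: 5.0
tool_pos: [0.5179, 0.1302, 0.2445]
eef_rot: [0.0, 0.593, 0.805, 0.001]
contact_force: [-1.2, -0.4, 6.5]
opening: 0.0295
```

```bash
python3 - <<'E'
from h import *
w=grab("wrist",3);goal([.518,.130,.2438],107.2)
im=cv2.resize(w["image"][180:360,210:430],None,fx=3,fy=3,interpolation=cv2.INTER_CUBIC);cv2.imwrite("pics/c3.png",im[:,:,::-1])
E
```

```text
t 5.05 at [0.5179 0.1302 0.2445] yaw 107.26 F [-0.3 -0.7  5.8] open 0.0294
 -> travel [-0.0003  0.      0.0007] rot [ 0.0015 -0.0002  0.001 ]
```

View pics/c3.png

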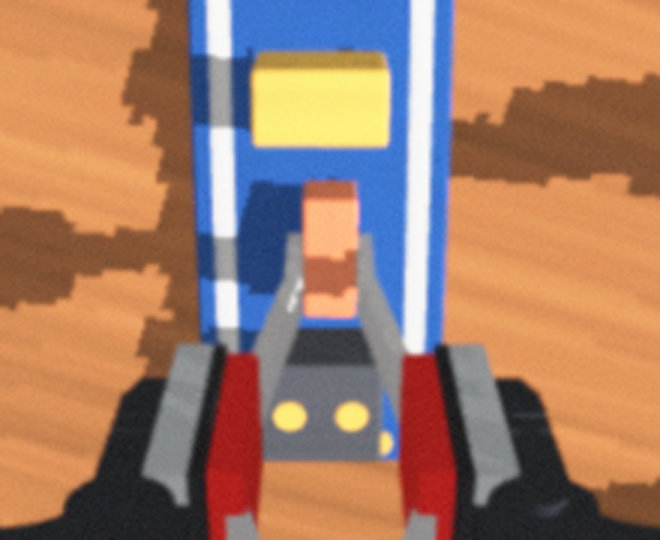

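Request:
servo_tool:
  hand: [25,25,25,25]
  travel:
    - [0,0,-0.015]
    - [0,0,-0.05]
    - [0,0,-0.1]
    - [0,0,-0.125]
  rotation:
    - [0,0,0]
    - [0,0,0]
    - [0,0,0]
    - [0,0,0]

```text
time_s: 5.55
tool_pos: [0.5178, 0.1299, 0.3722]
eef_rot: [0.001, 0.593, 0.805, 0.001]
contact_force: [0.3, 0.5, -1.4]
opening: 0.0291
```

Request:
servo_tool:
  hand: [25,25,25,25,25]
  travel:
    - [-0.04,-0.005,0]
    - [-0.09,-0.011,0]
    - [-0.14,-0.017,0]
    - [-0.19,-0.023,0]
    - [-0.24,-0.029,0]
  rotation:
    - [0,0,0]
    - [0,0,0]
    - [0,0,0]
    - [0,0,0]
    - [0,0,0]

```text
time_s: 6.18
tool_pos: [0.5609, -0.1093, 0.3696]
eef_rot: [0.0, 0.593, 0.805, 0.0]
contact_force: [1.4, 1.5, -0.9]
opening: 0.0288
```

Request:
servo_tool:
  hand: [25,25,25,25,25]
  travel:
    - [-0.05,-0.006,0]
    - [-0.1,-0.012,0]
    - [-0.15,-0.018,0]
    - [-0.171,-0.021,0]
    - [-0.171,-0.021,0]
  rotation:
    - [0,0,0.05]
    - [0,0,0.1]
    - [0,0,0.15]
    - [0,0,0.2]
    - [0,0,0.2]

```text
time_s: 6.8
tool_pos: [0.5913, -0.2786, 0.3689]
eef_rot: [-0.0, 0.672, 0.741, -0.0]
contact_force: [0.1, 0.4, -1.3]
opening: 0.0291
```

```bash
python3 - <<'E'
from h import *
w=grab("wrist",4);goal([.592,-.278,.36],95)
cv2.imwrite("pics/wrist4.png",w["image"][:,:,::-1])
E
```

```text
t 6.85 at [ 0.5917 -0.2769  0.3688] yaw 95.79 F [ 0.5  1.4 -0.3] open 0.0291
 -> travel [-0.0012  0.0002  0.0087] rot [-0.0004 -0.0006  0.0138]
```

View pics/wrist4.png

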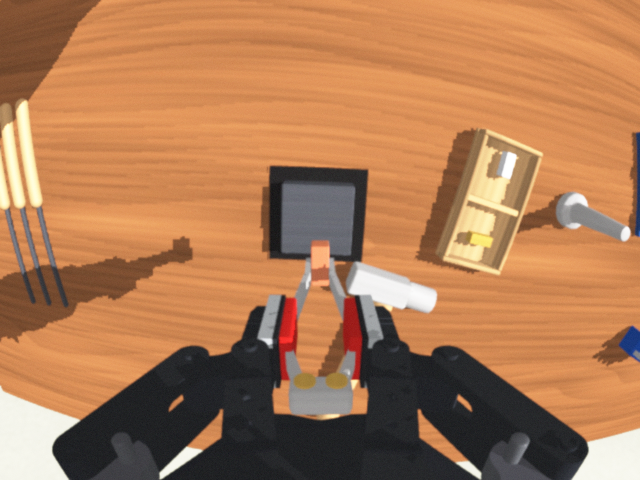

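Wrist view: copper hangs in the tongs at (320,262). The block top spans (281,182)–(355,255) on its black mat, the hammer head is at (390,287), silver is at (507,165) in the far-side compartment, brass at (481,240), and the mandrel at (575,210).

```bash
python3 - <<'E'
from h import *
a=load("scene",0);b=load("side",0);w=load("wrist",4);w2=load("wrist",2)
for n,c,p,q in(("w",w,(318,215),(275,171)),("scene",a,(163,280),(146,272)),("side",b,(358,405),(335,390))):
    hsv=cv2.cvtColor(c["image"],cv2.COLOR_RGB2HSV);print(n,hsv[int(p[1]),int(p[0])],hsv[int(q[1]),int(q[0])])
f=lambda lo:(lambda h,s,v:(v>lo)&(v<130)&(s<90)&(h>90))
ce={}
for n,c,box in(("w",w,(265,372,160,240)),("scene",a,(135,195,255,310)),("side",b,(320,395,375,440))):
    V=cv2.cvtColor(c["image"],cv2.COLOR_RGB2HSV);v=V[:,:,2];x0,x1,y0,y1=box;sub=v[y0:y1,x0:x1];sat=V[y0:y1,x0:x1,1]
    lo=sub[(sat<110)&(sub<140)];t,_=cv2.threshold(lo.reshape(-1,1),0,255,cv2.THRESH_OTSU)
    R=rect(c,lambda h,s,v:(v>t)&(v<140)&(s<110),.022,box);print(n,"otsu",t,[tuple(np.round(x,1)) for x in R[0]],[tuple(np.round(x,1)) for x in R[1]])
    print(cv2.boxPoints(R[1]).round(1).tolist())
# silver in two views
for c,box in((w2,(40,85,140,190)),(w,(490,525,145,185))):
    hsv=cv2.cvtColor(c["image"],cv2.COLOR_RGB2HSV);x0,x1,y0,y1=box
    for lo in(190,235):
        R=rect(c,lambda h,s,v:(s<35)&(v>lo),.017,box);print("silver",lo,[np.round(x,1) for x in R[0]],[np.round(x,1) for x in R[1]])
im=np.hstack([cv2.resize(w2["image"][110:290,5:125],(400,600),interpolation=2),cv2.resize(w["image"][115:285,430:550],(400,567),interpolation=2) if 0 else cv2.resize(w["image"][110:290,430:550],(400,600),interpolation=2)])
cv2.imwrite("pics/tray.png",im[:,:,::-1])
E
```

```text
w [102  21 120] [15 12 42]
scene [113  20 112] [111  16 110]
side [135  10  99] [132  13  98]Traceback (most recent call last):
  File "<stdin>", line 10, in <module>
TypeError: 'numpy.float64' object is not iterable
```

```bash
python3 - <<'E'
from h import *
a=load("scene",0);b=load("side",0);w=load("wrist",4);w2=load("wrist",2)
fm=lambda R:[[round(float(x),1) for x in np.ravel(q)] for q in R]
for n,c,lo,box in(("w",w,90,(265,372,160,262)),("scene",a,90,(135,195,255,310)),("side",b,80,(320,395,375,440))):
    R=rect(c,lambda h,s,v:(v>lo)&(v<160)&(s<60),.022,box);print(n,fm(R[0]),fm(R[1]),cv2.boxPoints(R[1]).round(1).tolist())
for c,box in((w2,(40,85,140,190)),(w,(490,525,145,185))):
    for lo in(190,235):
        R=rect(c,lambda h,s,v:(s<35)&(v>lo),.017,box);print("silver",lo,fm(R[0]),fm(R[1]))
im=np.hstack([cv2.resize(w2["image"][110:290,5:125],(400,600),interpolation=2),cv2.resize(w["image"][110:290,430:550],(400,600),interpolation=2)])
cv2.imwrite("pics/tray.png",im[:,:,::-1])
E
```

```text
w [[594.8, -279.5], [62.7, 62.1], [3.4]] [[317.2, 218.8], [71.8, 69.2], [2.5]] [[279.79998779296875, 251.8000030517578], [282.79998779296875, 182.6999969482422], [354.5, 185.8000030517578], [351.5, 254.89999389648438]]
scene [[595.9, -277.7], [69.0, 66.0], [3.2]] [[161.3, 280.4], [28.7, 33.5], [84.1]] [[143.1999969482422, 267.8999938964844], [176.5, 264.3999938964844], [179.5, 293.0], [146.10000610351562, 296.3999938964844]]
side [[594.6, -280.5], [66.4, 64.0], [3.2]] [[357.6, 402.9], [36.9, 43.6], [78.0]] [[332.3999938964844, 389.29998779296875], [375.1000061035156, 380.29998779296875], [382.70001220703125, 416.3999938964844], [340.0, 425.5]]
silver 190 [[522.2, -99.6], [18.5, 27.5], [83.8]] [[61.0, 163.6], [16.3, 30.2], [11.3]]
silver 235 [[522.6, -99.6], [18.6, 26.6], [84.2]] [[60.9, 164.3], [16.3, 28.8], [10.8]]
silver 190 [[523.9, -106.7], [11.4, 24.5], [83.2]] [[508.3, 165.0], [10.3, 25.9], [15.3]]
silver 235 [[524.1, -106.2], [10.3, 24.2], [82.9]] [[508.8, 165.2], [9.3, 25.6], [15.3]]
```

View pics/tray.png

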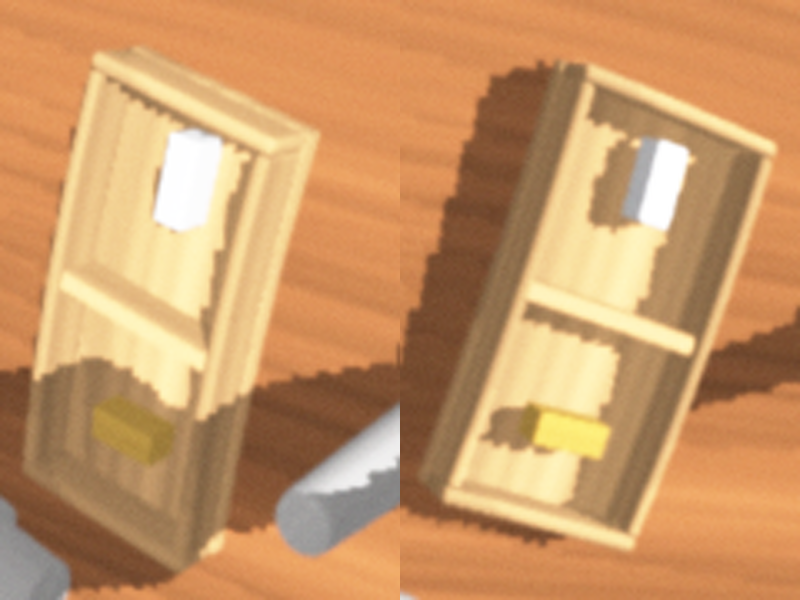

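Request:
servo_tool:
  hand: [25,25,25,25,25]
  travel:
    - [-0.003,0.003,0.035]
    - [-0.003,0.003,0.07]
    - [-0.003,0.003,0.095]
    - [-0.003,0.003,0.105]
    - [-0.003,0.003,0.107]
  rotation:
    - [0,0,0.044]
    - [0,0,0.044]
    - [0,0,0.044]
    - [0,0,0.044]
    - [0,0,0.044]

```text
time_s: 7.48
tool_pos: [0.5953, -0.2788, 0.2619]
eef_rot: [-0.0, 0.686, 0.728, 0.0]
contact_force: [0.2, 0.3, -0.9]
opening: 0.0289
```

Request:
servo_tool:
  hand: [25,25]
  travel:
    - [0,0,0.001]
    - [0,0,0.001]
  rotation:
    - [0,0,0]
    - [0,0,0]

```text
time_s: 7.72
tool_pos: [0.5953, -0.28, 0.2617]
eef_rot: [0.001, 0.687, 0.727, 0.0]
contact_force: [-0.2, -0.6, -0.4]
opening: 0.0293
```

Request:
servo_tool:
  hand: [25,25]
  travel:
    - [0,0,0.001]
    - [0,0,0.001]
  rotation:
    - [0,0,0]
    - [0,0,0]

```text
time_s: 7.98
tool_pos: [0.595, -0.28, 0.2599]
eef_rot: [0.0, 0.687, 0.727, 0.0]
contact_force: [0.9, -0.1, -0.1]
opening: 0.0296
```

```bash
python3 - <<'E'
from h import *
goal([.5948,-.2795,.2585],93.3)
E
```

```text
t 7.97 at [ 0.595  -0.28    0.2599] yaw 93.28 F [ 0.9 -0.1 -0.1] open 0.0296
 -> travel [ 0.0005 -0.0002  0.0014] rot [ 0.0002  0.0001 -0.0004]
```

Request:
servo_tool:
  hand: [25,25]
  travel:
    - [0,0,0.001]
    - [0,0,0.001]
  rotation:
    - [0,0,0]
    - [0,0,0]

```text
time_s: 8.22
tool_pos: [0.595, -0.2799, 0.2587]
eef_rot: [0.0, 0.687, 0.727, -0.0]
contact_force: [-0.1, -0.3, -1.3]
opening: 0.0292
```

Request:
servo_tool:
  hand: [25,25]
  travel:
    - [0,0,0.001]
    - [0,0,0.001]
  rotation:
    - [0,0,0]
    - [0,0,0]

```text
time_s: 8.48
tool_pos: [0.5951, -0.28, 0.2585]
eef_rot: [0.0, 0.687, 0.727, 0.0]
contact_force: [-0.9, 0.9, 4.3]
opening: 0.0293
```

Request:
servo_tool:
  hand: [33,36,38,39,39]
  travel:
    - [0,0,0]
    - [0,0,0]
    - [0,0,0]
    - [0,0,0]
    - [0,0,0]
  rotation:
    - [0,0,0]
    - [0,0,0]
    - [0,0,0]
    - [0,0,0]
    - [0,0,0]

```text
time_s: 9.1
tool_pos: [0.5949, -0.2799, 0.2576]
eef_rot: [-0.0, 0.687, 0.727, -0.0]
contact_force: [0.0, 0.2, 0.2]
opening: 0.0334
```

Request:
servo_tool:
  hand: [39,39,39,39,39]
  travel:
    - [0,0,-0.01]
    - [0,0,-0.03]
    - [0,0,-0.06]
    - [0,0,-0.085]
    - [0,0,-0.085]
  rotation:
    - [0,0,0]
    - [0,0,0]
    - [0,0,0]
    - [0,0,0]
    - [0,0,0]

```text
time_s: 9.72
tool_pos: [0.5955, -0.2805, 0.3465]
eef_rot: [0.002, 0.687, 0.727, 0.001]
contact_force: [-0.7, 0.1, -0.7]
opening: 0.0332
```

```bash
python3 - <<'E'
from h import *
w=grab("wrist",5);cv2.imwrite("pics/wrist5.png",w["image"][:,:,::-1])
fm=lambda R:[[round(float(x),1) for x in np.ravel(q)] for q in R]
R=rect(w,lambda h,s,v:(h<16)&(s>100)&(v>100),.034,(290,345,170,265));print("cu",fm(R[0]),fm(R[1]))
goal([.524,-.1064,.345],83.2)
E
```

```text
cu [[592.3, -278.8], [25.1, 10.2], [3.1]] [[321.5, 220.5], [31.0, 13.0], [90.0]]
t 9.78 at [ 0.5951 -0.2802  0.3447] yaw 93.27 F [ 0.4 -0.2 -1.5] open 0.0333
 -> travel [ 0.1775 -0.0611 -0.0007] rot [0.0028 0.0007 0.1758]
```

Request:
servo_tool:
  hand: [39,39,39,39,39]
  travel:
    - [0.045,-0.015,0]
    - [0.095,-0.032,0]
    - [0.145,-0.05,0]
    - [0.177,-0.061,0]
    - [0.177,-0.061,0]
  rotation:
    - [0,0,0.05]
    - [0,0,0.1]
    - [0,0,0.15]
    - [0,0,0.176]
    - [0,0,0.176]

```text
time_s: 10.4
tool_pos: [0.5233, -0.1039, 0.3423]
eef_rot: [-0.001, 0.746, 0.665, 0.0]
contact_force: [-0.5, -0.4, 0.2]
opening: 0.0335
```

```bash
python3 - <<'E'
from h import *
w=grab("wrist",6);cv2.imwrite("pics/wrist6.png",w["image"][:,:,::-1])
fm=lambda R:[[round(float(x),1) for x in np.ravel(q)] for q in R]
for lo in (190,225):
  R=rect(w,lambda h,s,v:(s<40)&(v>lo),.017,(270,365,150,255));print("ag",fm(R[0]),fm(R[1]))
goal([.524,-.1064,.345],83.2)
im=cv2.resize(w["image"][130:330,210:430],None,fx=3,fy=3,interpolation=cv2.INTER_CUBIC);cv2.imwrite("pics/c6.png",im[:,:,::-1])
E
```

```text
ag [[522.6, -104.9], [10.5, 25.4], [83.0]] [[316.5, 222.0], [30.0, 13.0], [90.0]]
ag [[522.6, -104.9], [10.5, 25.4], [83.0]] [[316.5, 222.0], [30.0, 13.0], [90.0]]
t 10.45 at [ 0.5237 -0.1057  0.3425] yaw 83.34 F [-0.1  0.5  0.2] open 0.0329
 -> travel [-0.0007  0.0004 -0.0025] rot [-0.0005 -0.0004  0.0024]
```

View pics/c6.png

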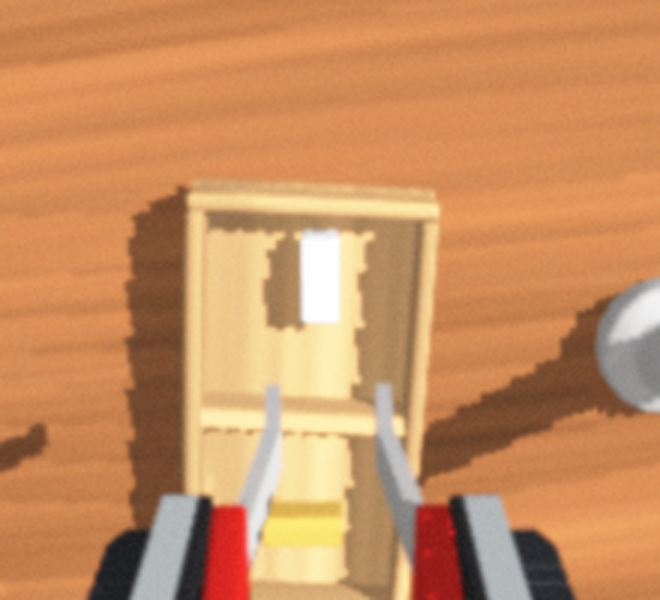

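The bar sits at crop (320,278) between the walls, and the tips at (273,385) and (383,385) are nearly centred on it. It needs about 1.5 mm of left shift.

Request:
servo_tool:
  hand: [39,39,39,39,39]
  travel:
    - [-0.0015,0.001,0.035]
    - [-0.0015,0.001,0.065]
    - [-0.0015,0.001,0.09]
    - [-0.0015,0.001,0.098]
    - [-0.0015,0.001,0.098]
  rotation:
    - [0,0,0]
    - [0,0,0]
    - [0,0,0]
    - [0,0,0]
    - [0,0,0]

```text
time_s: 11.08
tool_pos: [0.5249, -0.1091, 0.2446]
eef_rot: [-0.0, 0.748, 0.664, -0.0]
contact_force: [0.7, -0.3, -0.5]
opening: 0.0334
```

Request:
servo_tool:
  hand: [35,30,25,25,25]
  travel:
    - [0,0,0]
    - [0,0,0]
    - [0,0,0]
    - [0,0,0]
    - [0,0,0]
  rotation:
    - [0,0,0]
    - [0,0,0]
    - [0,0,0]
    - [0,0,0]
    - [0,0,0]

```text
time_s: 11.7
tool_pos: [0.5253, -0.1086, 0.2457]
eef_rot: [0.001, 0.748, 0.664, 0.001]
contact_force: [-0.6, -1.5, 6.1]
opening: 0.0291
```

```bash
python3 - <<'E'
from h import *
w=grab("wrist",7)
fm=lambda R:[[round(float(x),1) for x in np.ravel(q)] for q in R]
goal([.524,-.1064,.243],83.2)
im=cv2.resize(w["image"][180:360,210:430],None,fx=3,fy=3,interpolation=cv2.INTER_CUBIC);cv2.imwrite("pics/c7.png",im[:,:,::-1])
E
```

```text
t 11.75 at [ 0.5252 -0.1086  0.2457] yaw 83.19 F [-0.3 -1.7  6.6] open 0.0295
 -> travel [ 0.002  -0.0015  0.0027] rot [ 0.0019  0.     -0.0002]
```

View pics/c7.png

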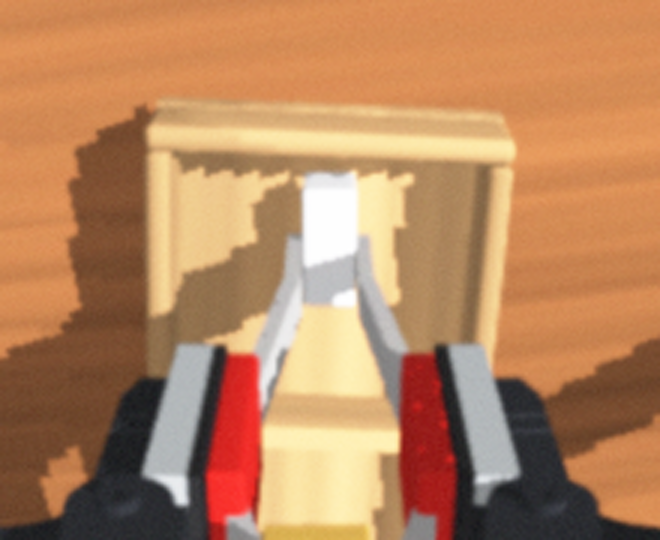

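Silver is gripped square, about 2 mm off centre along its length, which is fine. Next I lift it over the mandrel's height and go to the jig.

Request:
servo_tool:
  hand: [25,25,25,25]
  travel:
    - [0,0,-0.015]
    - [0,0,-0.05]
    - [0,0,-0.1]
    - [0,0,-0.125]
  rotation:
    - [0,0,0]
    - [0,0,0]
    - [0,0,0]
    - [0,0,0]

```text
time_s: 12.25
tool_pos: [0.5249, -0.1085, 0.3732]
eef_rot: [0.001, 0.748, 0.664, 0.001]
contact_force: [0.2, 0.2, -1.9]
opening: 0.0291
```

Request:
servo_tool:
  hand: [25,25,25,25,25]
  travel:
    - [0.04,-0.006,0]
    - [0.09,-0.013,0]
    - [0.14,-0.02,0]
    - [0.19,-0.027,0]
    - [0.236,-0.033,0]
  rotation:
    - [0,0,-0.08]
    - [0,0,-0.16]
    - [0,0,-0.24]
    - [0,0,-0.33]
    - [0,0,-0.419]

```text
time_s: 12.88
tool_pos: [0.5194, 0.1318, 0.3706]
eef_rot: [0.0, 0.592, 0.806, 0.0]
contact_force: [0.3, -0.5, -1.1]
opening: 0.029
```

Request:
servo_tool:
  hand: [25,25,25,25]
  travel:
    - [0,0,0.03]
    - [0,0,0.06]
    - [0,0,0.08]
    - [0,0,0.08]
  rotation:
    - [0,0,0]
    - [0,0,0]
    - [0,0,0]
    - [0,0,0]

```text
time_s: 13.38
tool_pos: [0.5193, 0.1299, 0.289]
eef_rot: [-0.001, 0.593, 0.805, -0.001]
contact_force: [-0.3, -0.2, -0.7]
opening: 0.029
```

```bash
python3 - <<'E'
from h import *
w=grab("wrist",8)
goal([.5206,.1294,.2487],107.2)
im=cv2.resize(w["image"][150:330,210:430],None,fx=3,fy=3,interpolation=cv2.INTER_CUBIC);cv2.imwrite("pics/c8.png",im[:,:,::-1])
E
```

```text
t 13.43 at [0.5198 0.13   0.2902] yaw 107.2 F [-0.5  0.4  0.2] open 0.0289
 -> travel [-0.0008  0.0006  0.0415] rot [-0.0008  0.0001 -0.    ]
```

View pics/c8.png

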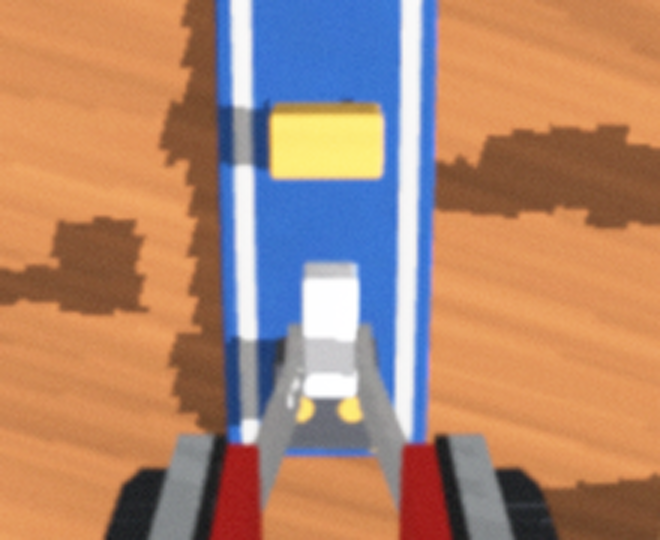

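Request:
servo_tool:
  hand: [25,25,25,25,25]
  travel:
    - [-0.0005,0.0005,0.015]
    - [-0.0005,0.0005,0.03]
    - [-0.0005,0.0005,0.036]
    - [-0.0005,0.0005,0.038]
    - [-0.0005,0.0005,0.038]
  rotation:
    - [0,0,0]
    - [0,0,0]
    - [0,0,0]
    - [0,0,0]
    - [0,0,0]

```text
time_s: 14.05
tool_pos: [0.5207, 0.1296, 0.2518]
eef_rot: [0.0, 0.593, 0.805, -0.0]
contact_force: [0.3, 0.4, -1.5]
opening: 0.0295
```

Request:
servo_tool:
  hand: [25,25]
  travel:
    - [0,0,0.0015]
    - [0,0,0.0015]
  rotation:
    - [0,0,0]
    - [0,0,0]

```text
time_s: 14.3
tool_pos: [0.5206, 0.1296, 0.2504]
eef_rot: [0.0, 0.593, 0.805, 0.0]
contact_force: [0.1, 0.4, -0.9]
opening: 0.029
```

Request:
servo_tool:
  hand: [25,25]
  travel:
    - [0,0,0.001]
    - [0,0,0.001]
  rotation:
    - [0,0,0]
    - [0,0,0]

```text
time_s: 14.55
tool_pos: [0.5206, 0.1296, 0.2492]
eef_rot: [-0.0, 0.593, 0.805, -0.0]
contact_force: [0.1, -0.4, -0.2]
opening: 0.0297
```

Request:
servo_tool:
  hand: [25,25]
  travel:
    - [0,0,0.001]
    - [0,0,0.001]
  rotation:
    - [0,0,0]
    - [0,0,0]

```text
time_s: 14.8
tool_pos: [0.5208, 0.1297, 0.2486]
eef_rot: [0.0, 0.593, 0.805, 0.0]
contact_force: [-0.7, 0.0, 4.5]
opening: 0.0291
```

Request:
servo_tool:
  hand: [25,25]
  travel:
    - [0,0,0.0005]
    - [0,0,0.0005]
  rotation:
    - [0,0,0]
    - [0,0,0]

```text
time_s: 15.05
tool_pos: [0.5209, 0.1297, 0.2484]
eef_rot: [0.0, 0.593, 0.805, 0.0]
contact_force: [-1.0, -0.6, 5.8]
opening: 0.0293
```

Request:
servo_tool:
  hand: [33,36,38,39,39]
  travel:
    - [0,0,0]
    - [0,0,0]
    - [0,0,0]
    - [0,0,0]
    - [0,0,0]
  rotation:
    - [0,0,0]
    - [0,0,0]
    - [0,0,0]
    - [0,0,0]
    - [0,0,0]

```text
time_s: 15.68
tool_pos: [0.5206, 0.1296, 0.2476]
eef_rot: [-0.0, 0.593, 0.805, -0.0]
contact_force: [-0.7, -0.7, -1.2]
opening: 0.0336
```

Request:
servo_tool:
  hand: [39,39,39,39,39]
  travel:
    - [0,0,-0.01]
    - [0,0,-0.03]
    - [0,0,-0.05]
    - [0,-0.03,-0.05]
    - [0,-0.058,-0.05]
  rotation:
    - [0,0,0]
    - [0,0,0]
    - [0,0,0]
    - [0,0,0]
    - [0,0,0]

```text
time_s: 16.3
tool_pos: [0.4647, 0.1122, 0.2986]
eef_rot: [0.0, 0.593, 0.805, 0.0]
contact_force: [0.0, 0.2, 0.3]
opening: 0.0334
```

Request:
servo_tool:
  hand: [33,28,22,20,20]
  travel:
    - [0,0,0]
    - [0,0,0]
    - [0,0,0]
    - [0,0,0]
    - [0,0,0]
  rotation:
    - [0,0,0]
    - [0,0,0]
    - [0,0,0]
    - [0,0,0]
    - [0,0,0]
  newtons: 60

```text
time_s: 16.92
tool_pos: [0.4654, 0.1125, 0.2976]
eef_rot: [-0.0, 0.593, 0.805, -0.0]
contact_force: [-0.4, -0.1, -1.2]
opening: 0.0265
```

```bash
python3 - <<'E'
from h import *
w=grab("wrist",9)
goal([.4693,.1135,.25],107.2)
im=cv2.resize(w["image"][150:350,210:430],None,fx=3,fy=3,interpolation=cv2.INTER_CUBIC);cv2.imwrite("pics/c9.png",im[:,:,::-1])
fm=lambda R:[[round(float(x),1) for x in np.ravel(q)] for q in R]
for n,f,z in(("brass",lambda h,s,v:(h>17)&(h<34)&(s>90)&(v>90),.026),("silver",lambda h,s,v:(s<40)&(v>190),.020)):
  try:R=rect(w,f,z,(260,380,200,420));print(n,fm(R[0]),fm(R[1]))
  except Exception as e:print(n,e)
E
```

```text
t 16.98 at [0.4654 0.1125 0.2976] yaw 107.2 F [ 0.6  0.8 -0.9] open 0.0266
 -> travel [-0.0002  0.0041  0.0476] rot [-0.0003  0.0002 -0.    ]
brass [[575.0, 161.8], [17.4, 17.2], [19.4]] [[336.5, 381.0], [21.0, 16.0], [0.0]]
silver [[469.2, 133.2], [68.9, 3.9], [17.4]] [[344.9, 251.0], [5.5, 92.1], [1.1]]
```

View pics/c9.png

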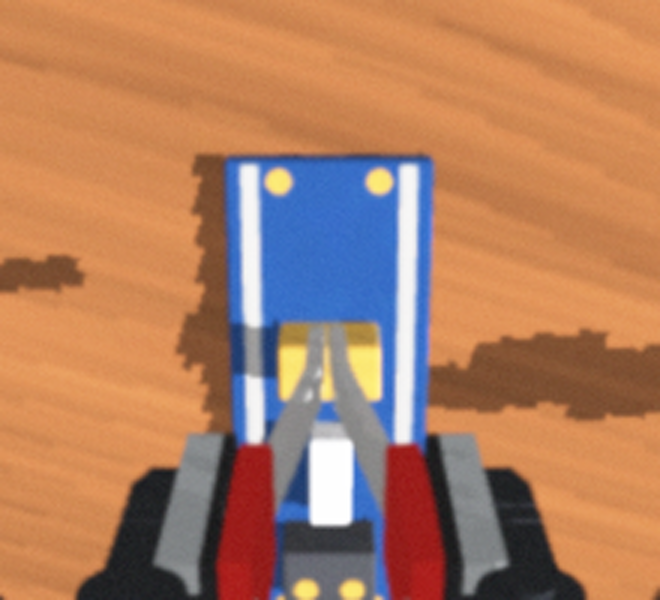

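Request:
servo_tool:
  hand: [20,20,20,20]
  travel:
    - [0,0,0.015]
    - [0,0,0.03]
    - [0,0,0.0425]
    - [0,0,0.0425]
  rotation:
    - [0,0,0]
    - [0,0,0]
    - [0,0,0]
    - [0,0,0]

```text
time_s: 17.48
tool_pos: [0.4647, 0.1123, 0.2538]
eef_rot: [-0.001, 0.593, 0.805, -0.001]
contact_force: [-0.7, -0.6, 0.4]
opening: 0.0264
```

Request:
servo_tool:
  hand: [20,20,20,20,20]
  travel:
    - [0,0.003,0]
    - [0,0.006,0]
    - [0,0.009,0]
    - [0,0.012,0]
    - [0,0.015,0]
  rotation:
    - [0,0,0]
    - [0,0,0]
    - [0,0,0]
    - [0,0,0]
    - [0,0,0]

```text
time_s: 18.1
tool_pos: [0.4796, 0.1169, 0.2552]
eef_rot: [-0.0, 0.593, 0.805, -0.0]
contact_force: [-0.7, -0.0, -0.7]
opening: 0.0264
```

Request:
servo_tool:
  hand: [20,20,20,20]
  travel:
    - [0,0.002,0]
    - [0,0.004,0]
    - [0,0.006,0]
    - [0,0.008,0]
  rotation:
    - [0,0,0]
    - [0,0,0]
    - [0,0,0]
    - [0,0,0]

```text
time_s: 18.6
tool_pos: [0.4872, 0.1193, 0.2552]
eef_rot: [-0.0, 0.593, 0.805, -0.0]
contact_force: [-0.5, -0.0, -0.6]
opening: 0.0265
```

```bash
python3 - <<'E'
from h import *
w=grab("wrist",10)
goal([.4693,.1135,.25],107.2)
im=cv2.resize(w["image"][190:390,210:430],None,fx=3,fy=3,interpolation=cv2.INTER_CUBIC);cv2.imwrite("pics/c10.png",im[:,:,::-1])
E
```

```text
t 18.65 at [0.4874 0.1194 0.2552] yaw 107.2 F [-1.  -0.2 -0.9] open 0.0263
 -> travel [-0.0002 -0.0191  0.0052] rot [0.     0.0001 0.    ]
```

View pics/c10.png

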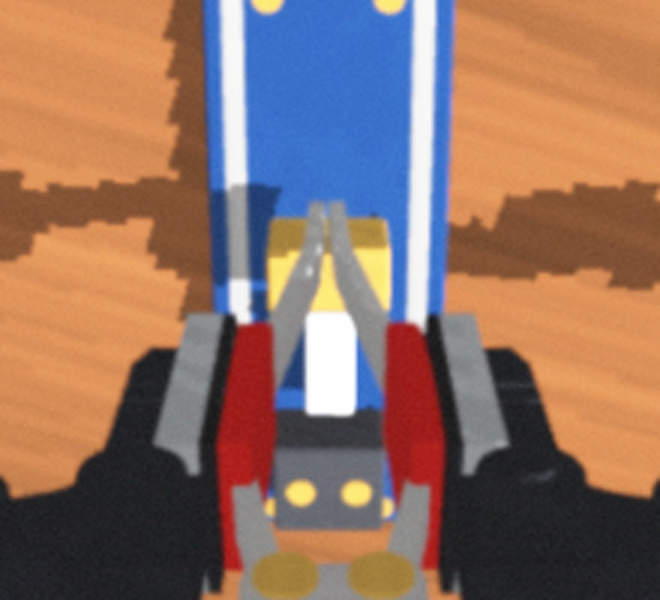

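The jaw has reached the bar and is pushing it square. I continue in small steps with an eye on the force.

Request:
servo_tool:
  hand: [20,20,20]
  travel:
    - [0,0.001,0]
    - [0,0.002,0]
    - [0,0.002,0]
  rotation:
    - [0,0,0]
    - [0,0,0]
    - [0,0,0]

```text
time_s: 19.02
tool_pos: [0.4891, 0.1199, 0.2552]
eef_rot: [-0.0, 0.593, 0.805, -0.0]
contact_force: [-0.6, -0.5, 0.0]
opening: 0.0267
```

Request:
servo_tool:
  hand: [20,20,20]
  travel:
    - [0,0.001,0]
    - [0,0.0015,0]
    - [0,0.0015,0]
  rotation:
    - [0,0,0]
    - [0,0,0]
    - [0,0,0]

```text
time_s: 19.4
tool_pos: [0.4905, 0.1203, 0.2552]
eef_rot: [-0.0, 0.593, 0.805, -0.0]
contact_force: [-0.5, -0.4, -0.3]
opening: 0.0262
```

Request:
servo_tool:
  hand: [20,20,20]
  travel:
    - [0,0.001,0]
    - [0,0.001,0]
    - [0,0.001,0]
  rotation:
    - [0,0,0]
    - [0,0,0]
    - [0,0,0]

```text
time_s: 19.77
tool_pos: [0.4915, 0.1206, 0.2552]
eef_rot: [0.0, 0.593, 0.805, -0.0]
contact_force: [-2.0, -0.7, -0.9]
opening: 0.0265
```

Request:
servo_tool:
  hand: [20,20,20]
  travel:
    - [0,0.001,0]
    - [0,0.001,0]
    - [0,0.001,0]
  rotation:
    - [0,0,0]
    - [0,0,0]
    - [0,0,0]

```text
time_s: 20.15
tool_pos: [0.4924, 0.1209, 0.2552]
eef_rot: [0.0, 0.593, 0.805, -0.0]
contact_force: [-1.3, -0.6, -1.0]
opening: 0.0266
```

Request:
servo_tool:
  hand: [20,20,20]
  travel:
    - [0,0.001,0]
    - [0,0.001,0]
    - [0,0.001,0]
  rotation:
    - [0,0,0]
    - [0,0,0]
    - [0,0,0]

```text
time_s: 20.52
tool_pos: [0.4934, 0.1212, 0.2552]
eef_rot: [0.0, 0.593, 0.805, 0.0]
contact_force: [-1.3, 0.5, -1.0]
opening: 0.0267
```

```bash
python3 - <<'E'
from h import *
w=grab("wrist",11)
goal([.4693,.1135,.25],107.2)
im=cv2.resize(w["image"][190:390,210:430],None,fx=3,fy=3,interpolation=cv2.INTER_CUBIC);cv2.imwrite("pics/c11.png",im[:,:,::-1])
E
```

```text
t 20.57 at [0.4934 0.1212 0.2552] yaw 107.2 F [-1.4 -0.6 -2.1] open 0.0267
 -> travel [-0.0002 -0.0253  0.0052] rot [-0.  0. -0.]
```

Request:
servo_tool:
  hand: [20,20,20]
  travel:
    - [0,0.001,0]
    - [0,0.001,0]
    - [0,0.001,0]
  rotation:
    - [0,0,0]
    - [0,0,0]
    - [0,0,0]

```text
time_s: 20.95
tool_pos: [0.4943, 0.1215, 0.2552]
eef_rot: [0.0, 0.593, 0.805, -0.0]
contact_force: [-1.1, -0.7, -0.2]
opening: 0.0264
```

Request:
servo_tool:
  hand: [20,20,20]
  travel:
    - [0,0.001,0]
    - [0,0.001,0]
    - [0,0.001,0]
  rotation:
    - [0,0,0]
    - [0,0,0]
    - [0,0,0]

```text
time_s: 21.32
tool_pos: [0.4953, 0.1218, 0.2552]
eef_rot: [-0.0, 0.593, 0.805, -0.0]
contact_force: [-1.1, -0.4, -0.4]
opening: 0.0266
```

```bash
python3 - <<'E'
from h import *
w=grab("wrist",12)
goal([.4693,.1135,.25],107.2)
im=cv2.resize(w["image"][190:390,210:430],None,fx=3,fy=3,interpolation=cv2.INTER_CUBIC);cv2.imwrite("pics/c12.png",im[:,:,::-1])
E
```

```text
t 21.38 at [0.4953 0.1218 0.2552] yaw 107.2 F [-1.8 -0.5 -1.2] open 0.0263
 -> travel [-0.0002 -0.0273  0.0052] rot [-0.0001  0.     -0.    ]
```

View pics/c12.png

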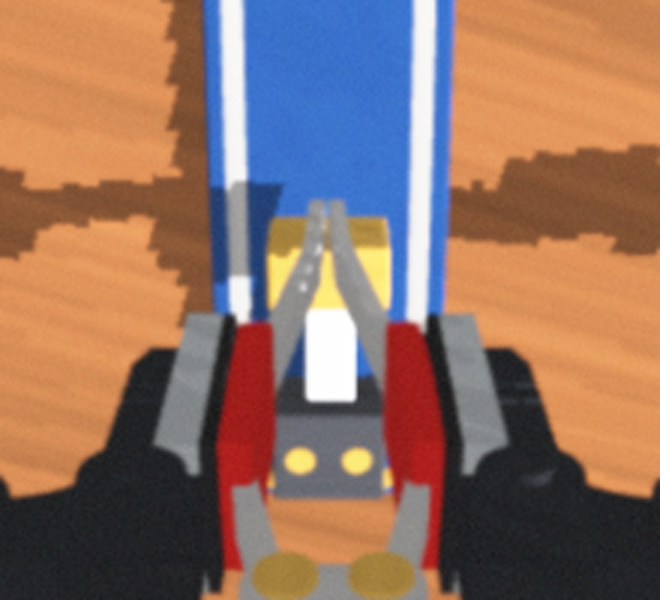

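Request:
servo_tool:
  hand: [20,20,20]
  travel:
    - [0,0.001,0]
    - [0,0.001,0]
    - [0,0.001,0]
  rotation:
    - [0,0,0]
    - [0,0,0]
    - [0,0,0]

```text
time_s: 21.75
tool_pos: [0.4962, 0.122, 0.2552]
eef_rot: [-0.0, 0.593, 0.805, -0.0]
contact_force: [-3.0, -0.5, 0.5]
opening: 0.0267
```

Request:
servo_tool:
  hand: [20,20,20]
  travel:
    - [0,0.001,0]
    - [0,0.001,0]
    - [0,0.001,0]
  rotation:
    - [0,0,0]
    - [0,0,0]
    - [0,0,0]

```text
time_s: 22.12
tool_pos: [0.4971, 0.1223, 0.2552]
eef_rot: [-0.0, 0.593, 0.805, -0.0]
contact_force: [-4.6, -1.4, 2.8]
opening: 0.0264
```

Request:
servo_tool:
  hand: [20,20,20]
  travel:
    - [0,0.001,0]
    - [0,0.001,0]
    - [0,0.001,0]
  rotation:
    - [0,0,0]
    - [0,0,0]
    - [0,0,0]

```text
time_s: 22.5
tool_pos: [0.498, 0.1226, 0.2551]
eef_rot: [-0.0, 0.593, 0.805, -0.0]
contact_force: [-4.4, -1.7, 1.6]
opening: 0.0266
```

Request:
servo_tool:
  hand: [20,20,20,20,20]
  travel:
    - [0,-0.003,0]
    - [0,-0.008,0]
    - [0,-0.014,0]
    - [0,-0.02,0]
    - [0,-0.02,0]
  rotation:
    - [0,0,0]
    - [0,0,0]
    - [0,0,0]
    - [0,0,0]
    - [0,0,0]

```text
time_s: 23.12
tool_pos: [0.4787, 0.1166, 0.2553]
eef_rot: [0.0, 0.593, 0.805, 0.0]
contact_force: [0.1, -0.3, 0.5]
opening: 0.0266
```

Request:
servo_tool:
  hand: [20,20,20,20,20]
  travel:
    - [0,0,-0.02]
    - [0,0,-0.045]
    - [0,0,-0.07]
    - [0,0,-0.08]
    - [0,0,-0.08]
  rotation:
    - [0,0,0]
    - [0,0,0]
    - [0,0,0]
    - [0,0,0]
    - [0,0,0]

```text
time_s: 23.75
tool_pos: [0.4792, 0.1168, 0.3354]
eef_rot: [0.0, 0.593, 0.805, 0.0]
contact_force: [0.8, 0.6, -0.3]
opening: 0.0265
```

```bash
python3 - <<'E'
from h import *
w=grab("wrist",13)
goal([.5574,.2855,.335],95.7)
im=cv2.resize(w["image"][180:380,210:430],None,fx=3,fy=3,interpolation=cv2.INTER_CUBIC);cv2.imwrite("pics/c13.png",im[:,:,::-1])
E
```

```text
t 23.8 at [0.4789 0.1168 0.3346] yaw 107.21 F [ 0.6 -0.1 -0.1] open 0.0266
 -> travel [ 0.1379  0.1249 -0.0004] rot [-0.0004  0.      0.2008]
```

View pics/c13.png

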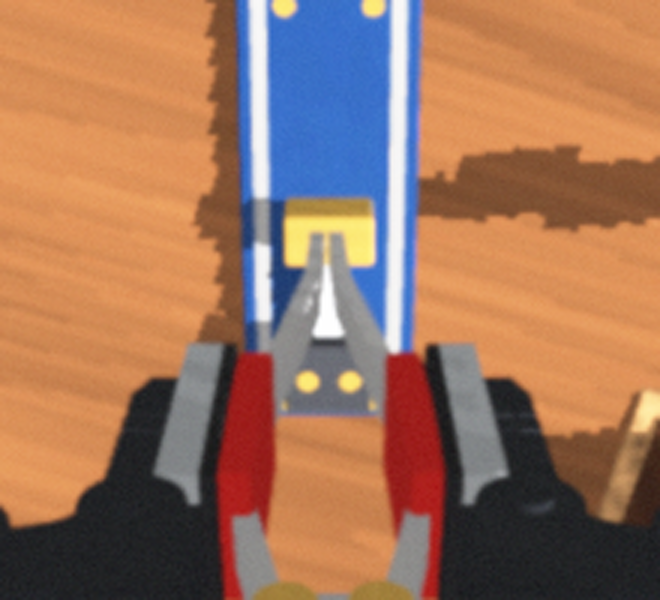

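The silver bar is held between the jaws. Before going back to the stand I'll measure whether the tongs shifted in the grip, using the hinge dots and tips numerically.

```bash
python3 - <<'E'
from h import *
for i in(2,4,5,6,9,13):
    w=load("wrist",i)
    hsv=cv2.cvtColor(w["image"],cv2.COLOR_RGB2HSV);h,s,v=[hsv[:,:,k].astype(int) for k in range(3)]
    d=[(x[0].item(),x[1]) for x in blobs(w,lambda h,s,v:(h>15)&(h<32)&(s>110)&(v>60),20) if 290<x[1][0]<355 and 360<x[1][1]<410]
    R=[(x[0].item(),x[1],x[2]) for x in blobs(w,lambda h,s,v:((h<6)|(h>174))&(s>150)&(v>70),150) if 265<x[1][0]<375 and 280<x[1][1]<400]
    print(i,"dots",d,"red",[(x[1],x[2][1],x[2][1]+x[2][3]) for x in R])
E
```

```text
2 dots [(278, [339.9, 380.7]), (278, [308.2, 381.6])] red [([285.1, 335.5], 299, 382), ([356.5, 334.0], 298, 381)]
4 dots [(286, [336.0, 380.1]), (280, [304.3, 380.5])] red [([352.4, 332.9], 297, 379), ([287.2, 333.5], 298, 380)]
5 dots [(282, [305.5, 380.4]), (279, [337.1, 380.3])] red [([284.0, 334.3], 298, 381), ([356.5, 333.9], 298, 380)]
6 dots [(282, [305.3, 380.6]), (281, [337.1, 380.5])] red [([283.9, 334.2], 299, 381), ([356.6, 334.0], 298, 380)]
9 dots [(280, [304.8, 381.1]), (278, [336.6, 380.9])] red [([291.0, 332.2], 299, 380), ([348.3, 331.8], 299, 380)]
13 dots [(280, [336.4, 381.3]), (281, [304.7, 381.5])] red [([291.2, 331.9], 298, 380), ([348.1, 331.5], 298, 380)]
```

The tongs have not moved in the grip, since the dots and plates are constant. I return to the pick-up pose over the stand.

Request:
servo_tool:
  hand: [25,30,35,37,37]
  travel:
    - [0.035,0.031,0]
    - [0.07,0.063,0]
    - [0.105,0.095,0]
    - [0.138,0.125,0]
    - [0.138,0.125,0]
  rotation:
    - [0,0,0.05]
    - [0,0,0.1]
    - [0,0,0.15]
    - [0,0,0.2]
    - [0,0,0.2]

```text
time_s: 24.42
tool_pos: [0.5573, 0.2893, 0.3327]
eef_rot: [-0.001, 0.669, 0.743, -0.001]
contact_force: [-1.1, -1.0, -0.2]
opening: 0.0317
```

Request:
servo_tool:
  hand: [37,37,37]
  travel:
    - [0,0,0.02]
    - [0,0,0.035]
    - [0,0,0.035]
  rotation:
    - [0,0,0]
    - [0,0,0]
    - [0,0,0]

```text
time_s: 24.8
tool_pos: [0.5571, 0.2848, 0.2983]
eef_rot: [-0.0, 0.671, 0.741, -0.002]
contact_force: [-0.3, 0.3, -0.0]
opening: 0.0317
```

```bash
python3 - <<'E'
from h import *
w=grab("wrist",14)
goal([.5574,.2855,.2395],95.7)
im=cv2.resize(w["image"][180:380,210:430],None,fx=3,fy=3,interpolation=cv2.INTER_CUBIC);cv2.imwrite("pics/c14.png",im[:,:,::-1])
E
```

```text
t 24.85 at [0.5575 0.285  0.2995] yaw 95.71 F [ 0.9  0.6 -0.2] open 0.0316
 -> travel [0.0006 0.0001 0.06  ] rot [-0.0014  0.0008  0.0002]
```

View pics/c14.png

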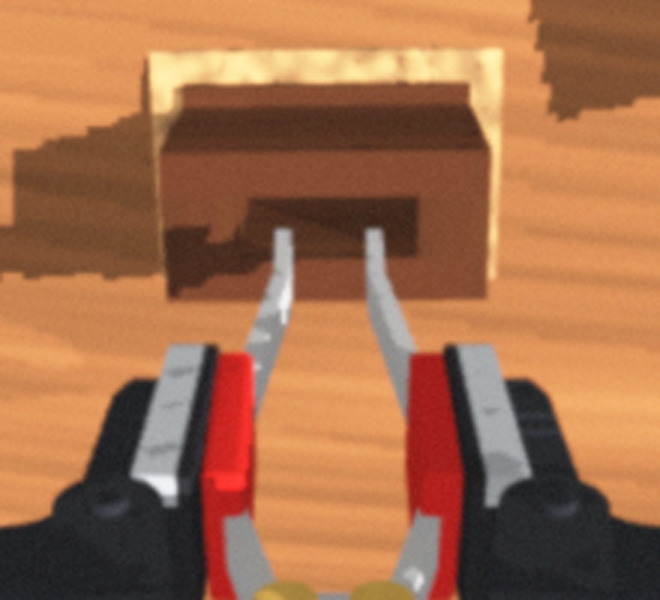

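Wrist view: tips at crop (283,229) and (374,229), and the slot spans (247–418, 197–257). The slot centre lies about 3 mm ahead and 1 mm right of the tips, so I correct that and lower.

Request:
servo_tool:
  hand: [37,37,37,37,37]
  travel:
    - [0.001,0.003,0]
    - [0.001,0.003,0.015]
    - [0.001,0.003,0.03]
    - [0.001,0.003,0.045]
    - [0.001,0.003,0.045]
  rotation:
    - [0,0,0]
    - [0,0,0]
    - [0,0,0]
    - [0,0,0]
    - [0,0,0]

```text
time_s: 25.48
tool_pos: [0.5599, 0.2865, 0.2531]
eef_rot: [-0.0, 0.671, 0.742, -0.002]
contact_force: [-0.1, -0.4, -1.0]
opening: 0.0316
```

Request:
servo_tool:
  hand: [37,37,37]
  travel:
    - [0,0,0.007]
    - [0,0,0.0125]
    - [0,0,0.0125]
  rotation:
    - [0,0,0]
    - [0,0,0]
    - [0,0,0]

```text
time_s: 25.85
tool_pos: [0.5605, 0.2868, 0.2424]
eef_rot: [-0.0, 0.671, 0.742, -0.0]
contact_force: [0.3, -0.2, -1.1]
opening: 0.0314
```

Request:
servo_tool:
  hand: [37,37]
  travel:
    - [0,0,0.0015]
    - [0,0,0.0015]
  rotation:
    - [0,0,0]
    - [0,0,0]

```text
time_s: 26.1
tool_pos: [0.5606, 0.2868, 0.2414]
eef_rot: [0.0, 0.671, 0.742, 0.0]
contact_force: [-0.2, 0.2, -0.8]
opening: 0.0317
```

Request:
servo_tool:
  hand: [37,37]
  travel:
    - [0,0,0.001]
    - [0,0,0.001]
  rotation:
    - [0,0,0]
    - [0,0,0]

```text
time_s: 26.35
tool_pos: [0.5606, 0.2869, 0.2404]
eef_rot: [0.0, 0.671, 0.742, 0.0]
contact_force: [0.0, -0.3, 1.7]
opening: 0.0316
```

Request:
servo_tool:
  hand: [37,37]
  travel:
    - [0,0,0.001]
    - [0,0,0.001]
  rotation:
    - [0,0,0]
    - [0,0,0]

```text
time_s: 26.6
tool_pos: [0.5608, 0.2869, 0.2402]
eef_rot: [0.0, 0.671, 0.742, 0.001]
contact_force: [-0.7, -1.1, 7.0]
opening: 0.0316
```

Request:
servo_tool:
  hand: [37,37]
  travel:
    - [0,0,0.0005]
    - [0,0,0.0005]
  rotation:
    - [0,0,0]
    - [0,0,0]

```text
time_s: 26.85
tool_pos: [0.5609, 0.2869, 0.24]
eef_rot: [0.0, 0.671, 0.742, 0.001]
contact_force: [-2.3, -1.7, 9.5]
opening: 0.0317
```

On the slot floor at the expected height. I release gently and retreat.

Request:
servo_tool:
  hand: [38,40,42,45,50]
  travel:
    - [0,0,-0.0015]
    - [0,0,-0.0015]
    - [0,0,-0.0015]
    - [0,0,-0.0015]
    - [0,0,-0.0015]
  rotation:
    - [0,0,0]
    - [0,0,0]
    - [0,0,0]
    - [0,0,0]
    - [0,0,0]

```text
time_s: 27.48
tool_pos: [0.5605, 0.2869, 0.2401]
eef_rot: [-0.0, 0.671, 0.742, -0.0]
contact_force: [0.8, 0.5, 0.2]
opening: 0.0425
```

Request:
servo_tool:
  hand: [75,100,100,100,100]
  travel:
    - [0,0,0]
    - [0,0,0]
    - [0,0,0]
    - [0,0,0]
    - [0,0,-0.01]
  rotation:
    - [0,0,0]
    - [0,0,0]
    - [0,0,0]
    - [0,0,0]
    - [0,0,0]

```text
time_s: 28.1
tool_pos: [0.5602, 0.2867, 0.2498]
eef_rot: [-0.0, 0.671, 0.742, -0.001]
contact_force: [0.7, 1.0, 0.4]
opening: 0.0854
```

Request:
servo_tool:
  hand: [100,100,100,100,100]
  travel:
    - [0,0,-0.03]
    - [0,0,-0.07]
    - [0,0,-0.11]
    - [0,0,-0.14]
    - [0,0,-0.14]
  rotation:
    - [0,0,0]
    - [0,0,0]
    - [0,0,0]
    - [0,0,0]
    - [0,0,0]

```text
time_s: 28.72
tool_pos: [0.5611, 0.2869, 0.394]
eef_rot: [0.001, 0.671, 0.742, 0.003]
contact_force: [0.9, -0.3, -1.3]
opening: 0.0854
```

```bash
python3 - <<'E'
from h import *
w=grab("wrist",15);a=grab("scene",15);b=grab("side",15)
goal([.5574,.2855,.2395],95.7)
z=lambda c,x,y,W,H,o:cv2.resize(c["image"][y:y+H,x:x+W],o,interpolation=2)
im=np.zeros((600,800,3),np.uint8)
im[:300,:400]=z(a,310,180,160,120,(400,300));im[:300,400:]=z(b,220,130,140,105,(400,300))
im[300:,:400]=z(a,130,220,133,100,(400,300));im[300:,400:]=z(w,110,60,280,210,(400,300))
cv2.imwrite("pics/fin.png",im[:,:,::-1])
print("reds",[x[1:] for x in blobs(w,lambda h,s,v:((h<6)|(h>174))&(s>150)&(v>90),40)])
E
```

```text
t 28.88 at [0.5603 0.2867 0.3896] yaw 95.74 F [ 0.2  0.4 -0.8] open 0.0858
 -> travel [-0.0009 -0.0029  0.1501] rot [-0.0009  0.0004  0.0007]
reds [([297.9, 222.4], [294, 207, 10, 35]), ([338.1, 222.4], [333, 207, 10, 35])]
```

View pics/fin.png

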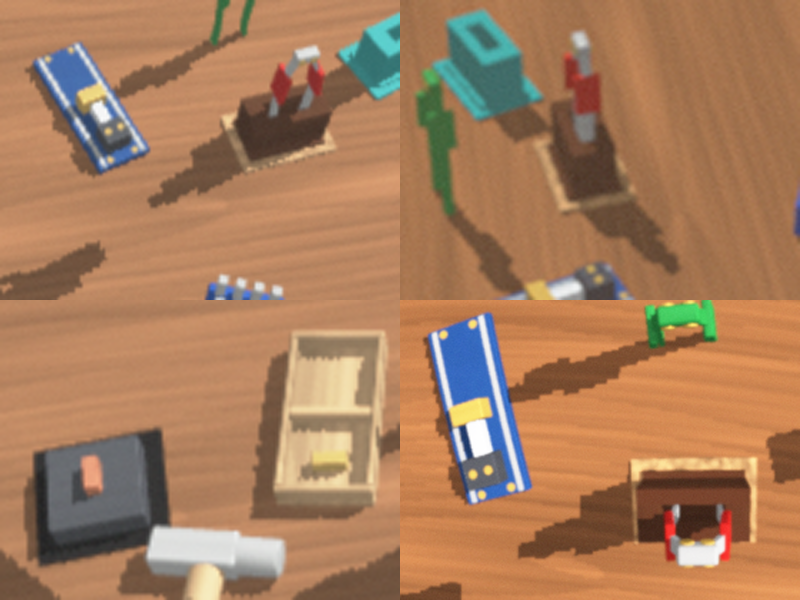

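The tongs stand in the stand, silver lies between the jaws, copper lies on the block, and brass and hammer are in place. One numeric check of the clamping, then hand in.

```bash
python3 - <<'E'
from h import *
w=load("wrist",15)
fm=lambda R:[[round(float(x),1) for x in np.ravel(q)] for q in R]
B=rect(w,lambda h,s,v:(h>17)&(h<32)&(s>110)&(v>120),.026,(135,185,120,160));S=rect(w,lambda h,s,v:(s<40)&(v>170),.020,(150,180,135,180))
print("brass",fm(B[0]),fm(B[1]));print("silver",fm(S[0]),fm(S[1]))
hsv=cv2.cvtColor(w["image"],cv2.COLOR_RGB2HSV);h,s,v=[hsv[:,:,i].astype(int) for i in range(3)]
k=((h>100)&(h<130)&(s>110)&(v>60)).astype(np.uint8);k[:,:125]=0;k[:,205:]=0;k[:65]=0;k[205:]=0
k=cv2.morphologyEx(k,cv2.MORPH_CLOSE,np.ones((25,25)));q=cv2.convexHull(max(cv2.findContours(k,0,1)[0],key=cv2.contourArea))
J=cv2.minAreaRect(np.array([plane(w,p[0],.008)[:2]*1000 for p in q]).astype(np.float32));print("jig",fm(J))
u=np.array([.955,.296]);o=np.array(J[0])+20*u
for n,X in(("brass",B[0][0]),("silver",S[0][0])):d=np.array(X)-o;print(n,"jig xy",round(d@u,1),round(d@[-u[1],u[0]],1))
from cell import r
r.hand_in()
E
```

```text
brass [[505.6, 129.8], [13.7, 29.6], [17.6]] [[158.7, 137.8], [14.0, 28.1], [72.5]]
silver [[523.6, 134.8], [24.4, 15.0], [16.6]] [[165.0, 156.3], [24.8, 14.0], [76.6]]
jig [[505.0, 127.4], [127.7, 50.9], [17.1]]
brass jig xy -18.7 2.1
silver jig xy -0.0 1.5
the job is handed in; nothing more can be done
```

The job is done and handed in at about 29 s of the 72 s allowed. With the red tongs I moved the copper bar from the jig to the top of the steel block. I then laid the silver bar in the jig, pushed the brass jaw home and stood the tongs back in their dark stand.

Last checks:
- **Clamping:** the jaw's centre measures -18.7 mm in jig x against -19 expected. The silver bar is centred at jig x 0.0 and square to the jig within about 0.5°. The push force rose and levelled at about 4.5 N when the jaw stopped.
- **Copper bar:** it lies flat near the middle of the block top. Seen from above just after release, it measured 25 x 10 mm at the height expected for a bar lying flat.
- **Tongs:** they reached the slot floor at the expected height, and the last pictures show them standing upright in the stand.
- **Bystanders:** the brass bar, the hammer and the green and turquoise look-alikes appear in place in the last pictures. The punch rack is only partly in view and the mandrel is not shown; I did not go near either.

What disagreed or fell short:
- The silver bar reads about 1.5 mm off the jig's centreline, partly because its bright side face is included in the measurement.
- My estimate of the stand's position at pick-up was about 3 mm off. I corrected it from a picture before putting the tongs back.
- I went well past the budget of 10 pictures, viewing 17 in all, to check the grasps, the push and the return to the stand.

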